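# Make up the extraction box: tubes, lid, tapered columns and stoppers, stopcock

## Task

Make up the extraction box for the next run: stand the three glass tubes in the holes inside the clear box, then lay the white lid flat in the recess of its rim. Then stand every column upright with its rubber taper pressed home in a port of the lid that has a tube beneath it, and close each port left over with a rubber stopper, pressed home too. When all four ports are filled, open the stopcock on the box's front by a full quarter turn of its handle, anticlockwise seen from above, and leave the other things on the bench where they are.

Things in the scene. Friction and masses are not known exactly. Their poses are not given: they have to be found in the camera images.
- box: extraction box, fixed: clear tank 79 (x) x 227 (y) x 108 mm high, walls 7 mm, open top. Origin: centre of the underside; -x is the front (stopcock, gauge). A recess in the rim, 65 x 213 mm, 6 mm deep, takes the lid, its plate's underside then 102 mm above the box's; below, the cavity is 55 x 203 mm, with four tube places: 19 mm round holes in a plate with its top at 46 mm, 18 mm ones below, floor at 8 mm
- hole_0 (a point): tube place 0 of the box (in a row along its y): centre of the floor, 8 mm above the box's underside, under a hole of the tube plate
- hole_1 (a point): tube place 1 of the box (in a row along its y): centre of the floor, 8 mm above the box's underside, under a hole of the tube plate
- hole_2 (a point): tube place 2 of the box (in a row along its y): centre of the floor, 8 mm above the box's underside, under a hole of the tube plate
- hole_3 (a point): tube place 3 of the box (in a row along its y): centre of the floor, 8 mm above the box's underside, under a hole of the tube plate
- lid: loose white lid, 300 g: plate 60 (x) x 208 (y) x 6 mm, origin: centre of its underside, z up; a half turn makes no odds. The collars of its four ports reach 5 mm above the plate and 10 mm below it, two rails under it 11.5 mm (it stands on them on the bench); 2.5 mm play all round in the recess. Handle bar over the middle: 14 mm wide (y), 46 mm long (x), 13 mm high, centre 35.5 mm above the underside
- port_0 (a point): port 0 of the lid (in a row along its y): centre of the mouth, 11 mm above the plate's underside. Round tapered hole 29 mm across at the mouth, open below; a stopper pressed home has its underside about 14 mm below this point and stands 12 mm out. With the lid on, the ports lie over the tube places
- port_1 (a point): port 1 of the lid (in a row along its y): centre of the mouth, 11 mm above the plate's underside. Round tapered hole 29 mm across at the mouth, open below; a stopper pressed home has its underside about 14 mm below this point and stands 12 mm out. With the lid on, the ports lie over the tube places
- port_2 (a point): port 2 of the lid (in a row along its y): centre of the mouth, 11 mm above the plate's underside. Round tapered hole 29 mm across at the mouth, open below; a stopper pressed home has its underside about 14 mm below this point and stands 12 mm out. With the lid on, the ports lie over the tube places
- port_3 (a point): port 3 of the lid (in a row along its y): centre of the mouth, 11 mm above the plate's underside. Round tapered hole 29 mm across at the mouth, open below; a stopper pressed home has its underside about 14 mm below this point and stands 12 mm out. With the lid on, the ports lie over the tube places
- tap (a joint): stopcock of the box: 0 = closed, handle bar along the box's y; grows to its stop at 1.57 = open, handle along the box's x, as it is turned anticlockwise seen from above. Starts between 0 and 0.2; stays where it is left; friction about 0.03 N m
- tap_grip (a point): centre of the stopcock's grey handle bar (32 mm long, 8 mm wide, 14 mm high), on its upright turning axis, 125 mm above the box's underside, 51 mm in front of the box's middle and 60 mm to its +y side
- column_0: loose column, 60 g: clear round barrel, 24 mm across, in a black rubber stopper. Origin: centre of the stopper's underside, z up the barrel. Stopper 25.6 mm across at z = 0, 32.2 mm at z = 26 mm (the taper of the ports and loose stoppers); outlet tip, 6 mm across, down to z = -10 mm; barrel to z = 105 mm, then a rim 28 mm across to z = 108 mm. May be absent: two or three columns are there
- column_1: another such column (see column_0), may be absent. The columns start in a fixed slanting white rack (base 84 x 170 mm, 85 mm high), up to three side by side 54 mm apart, leaning 30 degrees from upright along their z axes; the barrel above z = 55 mm is clear of the rack; lift a column out straight up
- column_2: another such column (see column_0 and column_1); may be absent
- tube_0: loose open glass tube with a round bottom, 16 mm across (rim 17 mm), 75 mm long, 20 g; origin: centre of its bottom, z up to its mouth. Starts upright in a fixed wooden block (34 x 110 x 70 mm, three holes in a row 34 mm apart), its upper 40 mm free
- tube_1: another such glass tube, like tube_0
- tube_2: another such glass tube, like tube_0
- stopper_0: loose solid red-brown rubber stopper, 26 mm high, 32 mm across at the top, 25.6 mm at the bottom, 20 g; origin: centre of the underside, z up; starts on the bench, narrow end down
- stopper_1: loose solid red-brown rubber stopper, 26 mm high, 32 mm across at the top, 25.6 mm at the bottom, 20 g; origin: centre of the underside, z up; starts on the bench, narrow end down
- dropper: amber dropper bottle, 33 mm across, 62 mm high, a bystander
- buffer: blue buffer bottle, 52 mm across, 108 mm high, a bystander

How it is judged:
By the outcome, as a careful person would: the job done as asked, in the order asked, and still so for the second after the job is handed in, with the robot touching nothing.
Of column_0, column_1, column_2 only 2 to 3 are there at a start; the rules pass over those that are not, and their reading is None.
At some moment in a run one of lid may be knocked a few centimetres aside while the robot is not near it.
It also fails if it takes over 200 s, if anything falls off the work surface, if the arm or the gripper's body presses on something with over 40 N, if the wrist force passes 120 N, or if a joint passes its speed limit or range.

## Robot

A 6-joint arm with a two-finger parallel gripper is mounted at the origin on a cart in front of the work surface, level with it; the furniture and walls round the work are solid. World frame = base frame: x ahead of the robot, y to its left, z up, the work surface at z = 0. Lengths are in m, angles in rad, forces in N, time in s.
With the tool pointing down it reaches from about 0.225 to 0.875 m from the base axis. Payload 3.4 kg.
Tool frame: the origin (TCP) lies midway between the tips of the shut fingers; the grasp point (between the pads) lies 19 mm behind it (manip.pinch_z is the distance from the TCP to the grasp point, in m); z points along the fingers, y is the line along which they close (so a half turn about z gives the same grasp; the last joint's range is limited). The gripper opens to 85 mm and grips with 20 to 120 N. Pads are 22 mm wide; open, the fingers measure 114 mm over their backs; the gripper's body (76 mm by 85 mm) begins 54 mm behind the grasp point. The pads swing forward as they close: fully open they stand 13 mm farther back than shut.
Start: joints at [-1.344, 0.276, 1.505, -0, 1.361, -0.121], TCP at [0.196, -0.541, 0.231] pointing down, gripper open.
Joint ranges: [-2.89, 2.89], [-0.75, 2.08], [0.22, 2.7], [-1.18, 4.32], [0.11, 2.71], [-2.7, 2.7]. Speed limits (rad/s): [2.57, 2.57, 3.14, 3.14, 3.14, 3.14].

## Interface

Orientations are given as a unit quaternion [w, x, y, z].
In Python, from rig import manip gives the robot as it stands.
- The arm moves only by the tool carry_out, never from a script. Its arguments are lists of equal length, an entry for each row: "delta_pos": the shift along the tool's x, y, z scaled (see below), a list of three; "turn": the turn, a rotation vector about the tool's x, y, z scaled (see below), a list of three; "claw": the closure, from -1 (fully open) to 1 (shut). A call has 1 to 12 rows; each row is the pose to reach, as a shift and turn from the pose commanded when the call began, along the tool's axes at that moment; what a row does not reach only later rows make up. The controller multiplies each number of a shift by 400 mm and each number of a turn by 30 degrees. A row lasts 1/10 s, in which the tool goes at most 50 mm and 8.59 degrees, less where a joint would pass 70% of its speed; a pose out of reach is approached as far as the arm can. A call with a number of a shift or a turn outside -1 to 1 is refused whole. A call with a gripper value outside its range is refused whole. The fingers move at their own pace and stop on an object; "force" is the grip in N (left out, the last holds). Time passes only in rows, so rows that repeat a pose let the fingers close. It gives the time, the measured TCP pose, the force, the opening and the grip force at its end, in the units of the state.
- manip.get_state(): the state, without advancing time (a new reading comes with each control period).
- manip.get_image(name): name is "scene" or "top" or "wrist"; returns a dict with "image" (420x560x3 uint8, red, green, blue), "z_map" (420x560 float32, m along the optical axis (not along the pixel's ray), 0 where there is no reading), "fx", "fy", "cx", "cy" (pixels), "world_to_cam" (4x4, takes a point from world to camera coordinates). Camera axes: x right, y down, z forward; pixel columns grow to the right and rows downward; lengths in m; the calibration is good to about 2 mm. A picture is of the moment at which its call begins.
- manip.sign_off(): hands the job in; it is judged then, once.
Trained networks look in the newest picture that a camera, given by its name, has taken for a name from the list of things; names that differ only in an ending like _2 or _b are one class to them, and where a whole thing is asked for, a point or a joint stands for the part that bears it (a point fixed in the world has none). Each returns a list of dicts, best first, with "score" (0 to 1); they miss things now and then, are a little off and sometimes report something else, mostly with a low value. They report only what shows in the picture. A call takes as long as a camera call.
- manip.spot_in(camera, query): "point" ([x, y, z] in m, in world coordinates, good to about 4 mm: the middle of the surface that is visible of it).
- manip.place_of(camera, query): "point" ([x, y, z] in m, in world coordinates, good to about 4 mm: a listed point, or the origin of a listed thing).
The state is a dict: "clock": time; "qpos": joint angles; "qd": joint speeds; "effort": joint torques, N m; "position": TCP position; "ee_rot": TCP orientation; "contact_force": force on the tool from outside, world axes, zero at the start; "moment": the same for the moment, N m; "width": finger opening in m; "gripper_force": force on a finger pad.
Only numpy, scipy, OpenCV 4.12 (cv2) and the standard library are available. Lean on these libraries where they do the work, as an engineer would, in place of code of your own. Each camera call takes 0.05 s, during which the arm holds its last target. There are 200 camera calls.

## Working session

There is one attempt and no reset: what is moved stays moved. The work goes in short steps, Python scripts to look and compute and a tool call to move; the robot and the scene stay as the last step left them, time stands still between calls to the robot, and variables do not carry over. Pictures are saved under pics/ and viewed, at most 14 in all, crops included, and the job is handed in when it is done.

Besides the shell and the picture viewer there is one more tool, called after "Call:" in YAML: its name, and indented under it one key for each argument. carry_out: Moves the arm, as the interface text tells. Shifts and turns lie within -1 to 1; 1 stands for 400 mm of shift or 30 degrees of turn. Its arguments: {"type":"object","properties":{"delta_pos":{"type":"array","items":{"type":"array","items":{"type":"number","minimum":-1,"maximum":1}}},"turn":{"type":"array","items":{"type":"array","items":{"type":"number","minimum":-1,"maximum":1}}},"claw":{"type":"array","items":{"type":"number"}},"force":{"type":"number"}},"required":["delta_pos","turn","claw"]}

```bash
ls; mkdir -p pics
python3 - <<'E'
from rig import manip
import cv2, numpy as np
s=manip.get_state(); print(s, manip.pinch_z)
for n in ["scene","top"]:
    im=manip.get_image(n); cv2.imwrite(f"pics/{n}0.png",im["image"][:,:,::-1])
    print(n,im["fx"],im["cx"],im["cy"],np.round(im["world_to_cam"],3).tolist())
    for q in ["box","hole_0","lid","port_0","tap_grip","column_0","tube_0","stopper_0","dropper","buffer"]:
        print(n,q,[(np.round(d["point"],3).tolist(),round(d["score"],2)) for d in manip.place_of(n,q)])
E
```

```text
pics
{'clock': 0.0, 'qpos': array([-1.34399436e+00,  2.76595867e-01,  1.50615660e+00, -1.25433108e-05,
        1.36073591e+00, -1.21025363e-01]), 'qd': array([-0.00038834, -0.00090444,  0.00179523, -0.00064159,  0.00023086,
        0.00025745]), 'effort': array([-5.62869027e-04, -4.16766143e+01, -2.45806217e+01, -1.45249705e-04,
        1.09855982e-02, -5.89239718e-06]), 'position': array([ 0.1958437 , -0.54003087,  0.23042989]), 'ee_rot': array([-9.46214718e-04,  9.84914428e-01,  1.73039506e-01, -5.62315385e-05]), 'contact_force': array([-0.64499497, -0.75340134,  0.73172041]), 'moment': array([-0.05216193, -0.04885192, -0.00309774]), 'gripper_force': 0.0, 'width': 0.08532946738050037} 0.0187
scene 504.50625841182386 282.72667585906277 209.12856962702756 [[0.813, -0.582, -0.016, -0.373], [-0.414, -0.559, -0.719, 0.355], [0.41, 0.591, -0.695, 1.027], [0.0, 0.0, 0.0, 1.0]]
scene box [([0.534, -0.051, -0.002], 0.75)]
scene hole_0 [([0.529, -0.091, 0.007], 0.8), ([0.552, -0.022, 0.006], 0.55), ([0.411, -0.074, 0.002], 0.29)]
scene lid [([0.554, 0.378, 0.011], 0.93)]
scene port_0 [([0.52
[... 937 characters left out ...]
6, 0.335, 0.022], 0.82), ([0.396, -0.199, -0.004], 0.61)]
top tap_grip [([0.624, 0.336, 0.02], 0.54), ([0.511, 0.021, 0.128], 0.48), ([0.655, -0.046, -0.002], 0.48)]
top column_0 [([0.433, 0.277, 0.03], 0.82), ([0.586, 0.355, 0.023], 0.72), ([0.386, 0.167, 0.029], 0.65), ([0.41, 0.222, 0.033], 0.6), ([0.487, 0.422, 0.023], 0.27)]
top tube_0 [([0.423, 0.063, 0.034], 0.63), ([0.697, -0.008, -0.002], 0.55), ([0.418, 0.096, 0.038], 0.5), ([0.426, 0.028, 0.042], 0.39)]
top stopper_0 [([0.588, 0.36, 0.023], 0.67), ([0.402, -0.196, -0.002], 0.48), ([0.419, -0.081, -0.001], 0.45), ([0.652, -0.045, -0.002], 0.15)]
top dropper [([0.656, -0.044, -0.0], 0.59)]
top buffer [([0.697, -0.011, 0.001], 0.96)]
```

View pics/scene0.png

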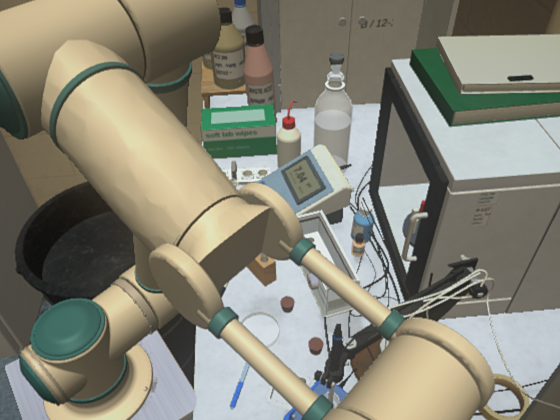

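View pics/top0.png

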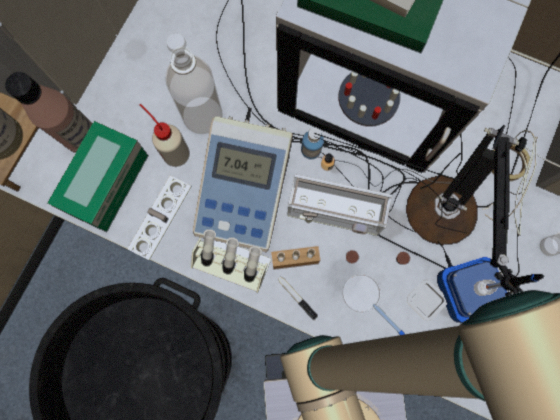

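The top view shows the lid at about (158,218), three columns in the rack at about (232,258), and the tube block at (295,257). The box is at (340,205) and the stoppers are at (352,256) and (403,257). A pH meter lies between lid and box, and a tall clamp stand is at (480,180). Next I'll map obstacle heights.

```bash
cat > h.py <<'E'
import numpy as np, cv2
from scipy.spatial.transform import Rotation as R
from rig import manip
def cloud(im):
    z=im["z_map"]; v,u=np.indices(z.shape); T=np.linalg.inv(im["world_to_cam"])
    P=np.stack([(u-im["cx"])*z/im["fx"],(v-im["cy"])*z/im["fy"],z,np.ones_like(z)],-1)@T.T
    P=P[...,:3]; P[z<=0]=np.nan; return P
def proj(im,p):
    c=im["world_to_cam"]@np.append(p,1); return im["fx"]*c[0]/c[2]+im["cx"],im["fy"]*c[1]/c[2]+im["cy"]
def look(n,name=None):
    im=manip.get_image(n)
    if name: cv2.imwrite(f"pics/{name}.png",im["image"][:,:,::-1])
    return im,cloud(im)
def find(n,q): return [(np.round(d["point"],4).tolist(),round(d["score"],2)) for d in manip.place_of(n,q)]
E
python3 - <<'E'
from h import *
G={}
for n in ["top","scene"]:
    im,P=look(n); np.savez(f"{n}0.npz",P=P,rgb=im["image"])
    p=P.reshape(-1,3); p=p[np.isfinite(p[:,0])]
    H=np.full((17,24),-1)
    for a in p:
        i=int((a[0]-.1)//.05); j=int((a[1]+.6)//.05)
        if 0<=i<17 and 0<=j<24: H[i,j]=max(H[i,j],int(a[2]*100+.5))
    print(n,"cols y from -.6 step .05"); 
    for i in range(17): print("x%.2f"%(.1+.05*i),' '.join("%3d"%h for h in H[i]))
im,P=look("wrist","w0"); 
s=manip.get_state(); C=np.linalg.inv(im["world_to_cam"]); r=R.from_quat(s["ee_rot"],scalar_first=True)
print("cam in tool",r.inv().apply(C[:3,3]-s["position"]), (r.inv().as_matrix()@C[:3,:3]).round(3), im["fx"],im["cx"],im["cy"])
E
```

```text
top cols y from -.6 step .05
x0.10  -1  -1  -1  -1  -1  -1  -1  -1  -1  -1   0  34  32  22  16   0  -1  -1  -1  -1  -1  -1  -1  -1
x0.15  -1  -1  -1  -1  -1  -1  -1  -1  -1  80  79  62  44  26  18  -1  -1  -1  -1  -1  -1  -1  -1  -1
x0.20  -1  -1  -1  -1  -1   6   5   2   1  80  80  62  44  23  18  -1  -1  -1  -1  -1  -1  -1  -1  -1
x0.25   0   1   0   8  25  25   8   2  77  80  79   1   2   1   0  -1  -1  -1  -1  -1  -1  -1  -1  -1
x0.30   1   1   1   5  34  36   9   2   2   2   2   2   2   2   1   1   1  -1  -1  -1  -1  -1  -1  -1
x0.35   6   7   0   5  30  32   8   3   3   2   3   1   1   2   8   8   4   3   0  -1  -1  -1  -1  -1
x0.40   7   7   1   1  31  31   8   3   3   1   3   1  11  11  13  13  13   9   5   1  -1  -1  -1  -1
x0.45   1   1   1   0  33  30  13   3  11  11  11  11  13   1   6  12  13  13   1   2   3   2  -1  -1
x0.50  12  10  24   1  35  30  21  21  11  11  10  11  14  11   8   7   7   6   2   6   3   4  11   0
x0.55  13   3  24  34  34  31  42  33  20  11  11  11  11  11  11  10   9   8   3   6   2  12  12  12
x0.60   9   3   2  29  31  43  43  43  43  19  17  
[... 1915 characters left out ...]
11
x0.70  -1   1   1   1  43  43  43  46  47  47  47  43  41  14  14  14  14  12  21  20  12  12  33  33
x0.75  -1   0   1   1  43  43  43  47  49  49  49  47  43  43  11  11  35  36  -1  20   0  11  33  33
x0.80  -1   0   1  26  30  43  47  50  50  49  49  49  47  43   1   1  36  36  -1   0   1  -1  23  39
x0.85  -1  -1   0  14  -1  43  47  50  49  49  49  49  49  -1   1   1  23   0  -1   0   0   1  35  39
x0.90  -1  -1  -1   0  -1  -1  49  49  49  49  49  49  -1  -1  -1   1   1   1   0  -1   0   1  39  38
cam in tool [ 7.90402964e-02  3.29750579e-05 -1.42278923e-01] [[ 0.    -0.951 -0.309]
 [ 1.     0.    -0.   ]
 [ 0.    -0.309  0.951]] 319.6547666561261 277.061702168628 213.8879850123592
```

```bash
cat >> h.py <<'E'
import json,os
def rot(yaw,tilt=0,az=0):
    """tool down, tool x at yaw deg; then tilted so the tool's back leans by tilt deg toward azimuth az"""
    y=np.radians(yaw); m=np.array([[np.cos(y),np.sin(y),0],[np.sin(y),-np.cos(y),0],[0,0,-1]])
    a=np.radians(az); return R.from_rotvec(np.radians(tilt)*np.array([-np.sin(a),np.cos(a),0]))*R.from_matrix(m)
def plan(wps,step=.045):
    """wps: (pos,Rot,claw,extra rows[,step]) -> prints calls, keeps commanded pose in cmd.json"""
    c=json.load(open("cmd.json")); p=np.array(c["p"]); r=R.from_quat(c["q"])
    calls=[]; rows=[]; p0,r0=p,r; 
    def flush():
        nonlocal rows,p0,r0
        if rows: calls.append(rows)
        rows=[]; p0,r0=p,r
    for w in wps:
        q,rr,cl,ex=w[:4]; st=w[4] if len(w)>4 else step; q=np.array(q,float)
        d=np.linalg.norm(q-p); dr=(r.inv()*rr).as_rotvec(); n=max(1,int(np.ceil(d/st)),int(np.ceil(np.degrees(np.linalg.norm(dr))/8)))
        a,ra=p,r
        for k in list(range(1,n+1))+[n]*ex:
            t=a+(q-a)*k/n; rt=ra*R.from_rotvec(dr*k/n)
            for _ in range(2):
                s=r0.inv().apply(t-p0)/.4; u=np.degrees((r0.inv()*rt).as_rotvec())/30
                if len(rows)<12 and max(abs(s).max(),abs(u).max())<=1: break
                flush()
            s=np.round(s,3)+0.; u=np.round(u,3)+0.
            rows.append((s.tolist(),u.tolist(),cl)); p=p0+r0.apply(s*.4); r=r0*R.from_rotvec(np.radians(u*30))
    flush()
    f=lambda v:"["+",".join("%g"%x for x in v)+"]"
    for c in calls:
        print("D ["+",".join(f(x[0]) for x in c)+"]"); 
        print("T","["+",".join(f(x[1]) for x in c)+"]" if any(any(x[1]) for x in c) else "0 x%d"%len(c)); print("C",f([x[2] for x in c]))
    json.dump(dict(p=p.tolist(),q=r.as_quat().tolist()),open("cmd.json","w"))
E
python3 - <<'E'
from h import *
s=manip.get_state(); json.dump(dict(p=[.196,-.541,.231],q=R.from_quat(s["ee_rot"],scalar_first=True).as_quat().tolist()),open("cmd.json","w"))
plan([([.196,-.541,.5],rot(20),-1,0),([.3,-.3,.5],rot(40),-1,0),([.43,-0.03,.42],rot(76),-1,2)])
E
```

```text
D [[0,0,-0.112],[0,0,-0.224],[0,0,-0.336],[0,0,-0.448],[0,0,-0.56],[0,0,-0.672],[0.075,-0.08,-0.672],[0.15,-0.159,-0.672],[0.225,-0.239,-0.672],[0.3,-0.319,-0.672],[0.375,-0.398,-0.672],[0.45,-0.478,-0.673]]
T [[0,0,0],[0,0,-0.001],[0,0,-0.001],[0,0,-0.002],[0,0,-0.002],[0,0,-0.002],[0,0,-0.113],[0,0,-0.224],[0,0,-0.336],[0,0,-0.447],[0,0,-0.558],[0,0,-0.669]]
C [-1,-1,-1,-1,-1,-1,-1,-1,-1,-1,-1,-1]
D [[0.098,-0.044,0.029],[0.195,-0.088,0.057],[0.293,-0.132,0.086],[0.39,-0.176,0.115],[0.488,-0.22,0.143]]
T [[0,0,-0.171],[0,0,-0.343],[0,0,-0.514],[0,0,-0.686],[0,0,-0.857]]
C [-1,-1,-1,-1,-1]
D [[0.107,0.002,0.029],[0.213,0.005,0.057],[0.213,0.005,0.057],[0.213,0.005,0.057]]
T [[0,0,-0.172],[0,0,-0.343],[0,0,-0.343],[0,0,-0.343]]
C [-1,-1,-1,-1]
```

Call:
carry_out:
  delta_pos:
    - [0,0,-0.112]
    - [0,0,-0.224]
    - [0,0,-0.336]
    - [0,0,-0.448]
    - [0,0,-0.56]
    - [0,0,-0.672]
    - [0.075,-0.08,-0.672]
    - [0.15,-0.159,-0.672]
    - [0.225,-0.239,-0.672]
    - [0.3,-0.319,-0.672]
    - [0.375,-0.398,-0.672]
    - [0.45,-0.478,-0.673]
  turn:
    - [0,0,0]
    - [0,0,-0.001]
    - [0,0,-0.001]
    - [0,0,-0.002]
    - [0,0,-0.002]
    - [0,0,-0.002]
    - [0,0,-0.113]
    - [0,0,-0.224]
    - [0,0,-0.336]
    - [0,0,-0.447]
    - [0,0,-0.558]
    - [0,0,-0.669]
  claw: [-1,-1,-1,-1,-1,-1,-1,-1,-1,-1,-1,-1]
  force: 40

```text
clock: 2.45
position: [0.3003, -0.2977, 0.5006]
ee_rot: [0.0, 0.939, 0.343, 0.0]
contact_force: [0.7, 1.0, -0.4]
width: 0.0851
gripper_force: 0.0
```

Call:
carry_out:
  delta_pos:
    - [0.098,-0.044,0.029]
    - [0.195,-0.088,0.057]
    - [0.293,-0.132,0.086]
    - [0.39,-0.176,0.115]
    - [0.488,-0.22,0.143]
  turn:
    - [0,0,-0.171]
    - [0,0,-0.343]
    - [0,0,-0.514]
    - [0,0,-0.686]
    - [0,0,-0.857]
  claw: [-1,-1,-1,-1,-1]

```text
clock: 2.95
position: [0.3932, -0.1049, 0.4431]
ee_rot: [0.001, 0.839, 0.544, 0.0]
contact_force: [1.0, -1.2, -0.3]
width: 0.0853
gripper_force: 0.0
```

Call:
carry_out:
  delta_pos:
    - [0.107,0.002,0.029]
    - [0.213,0.005,0.057]
    - [0.213,0.005,0.057]
    - [0.213,0.005,0.057]
  turn:
    - [0,0,-0.172]
    - [0,0,-0.343]
    - [0,0,-0.343]
    - [0,0,-0.343]
  claw: [-1,-1,-1,-1]

```text
clock: 3.35
position: [0.4298, -0.0291, 0.4202]
ee_rot: [-0.0, 0.787, 0.616, -0.001]
contact_force: [-0.5, -1.1, 1.2]
width: 0.0856
gripper_force: 0.0
```

Run:
```python
from h import *
s=manip.get_state(); print(s["position"])
for n in ["wrist","top"]:
    im,P=look(n,n+"1"); np.savez(f"{n}1.npz",P=P,rgb=im["image"])
    for q in ["box","hole_0","tap_grip","tube_0","stopper_0","lid","port_0","column_0"]: print(n,q,find(n,q))
```

```text
[ 0.42981836 -0.02905892  0.42023472]
wrist box [([0.5341, -0.0531, -0.003], 0.9)]
wrist hole_0 [([0.5286, -0.0864, 0.0091], 0.97), ([0.5112, -0.1303, 0.0127], 0.93), ([0.5512, -0.0126, 0.0084], 0.76), ([0.5592, 0.0306, 0.0069], 0.62), ([0.4203, 0.0289, 0.0329], 0.41)]
wrist tap_grip [([0.5082, 0.0225, 0.1235], 0.73)]
wrist tube_0 [([0.4212, 0.0279, 0.0344], 0.67), ([0.4283, 0.0979, 0.0343], 0.55), ([0.425, 0.0629, 0.033], 0.47)]
wrist stopper_0 [([0.4167, -0.0781, -0.0016], 0.84), ([0.4015, -0.1973, -0.0055], 0.6)]
wrist lid []
wrist port_0 []
wrist column_0 [([0.387, 0.1721, 0.0266], 0.81)]
top box [([0.5382, -0.0525, 0.0041], 0.73), ([0.4262, 0.0282, 0.0416], 0.42)]
top hole_0 [([0.525, -0.0894, 0.0046], 0.97), ([0.5481, -0.0138, 0.0072], 0.78), ([0.5609, 0.0291, 0.0056], 0.78)]
top tap_grip [([0.6512, -0.0449, -0.0021], 0.65), ([0.51, 0.0194, 0.1242], 0.63)]
top tube_0 [([0.4223, 0.0928, 0.0372], 0.62), ([0.4274, 0.0622, 0.035], 0.57), ([0.538, -0.0533, 0.0023], 0.39), ([0.4304, 0.0304, 0.0387], 0.37)]
top stopper_0 [([0.399, -0.1986, -0.0033], 0.72), ([0.4175, -0.0784, -0.0022], 0.59), ([0.6968, -0.0078, -0.0048], 0.48)]
top lid [([0.5515, 0.3794, 0.0124], 0.87)]
top port_0 [([0.5869, 0.359, 0.0219], 0.82), ([0.4858, 0.4206, 0.0222], 0.81), ([0.5212, 0.3993, 0.025], 0.68), ([0.6228, 0.3366, 0.0205], 0.68), ([0.4106, 0.2199, 0.0336], 0.26)]
top column_0 [([0.4099, 0.2213, 0.0317], 0.91), ([0.3897, 0.1686, 0.0231], 0.72), ([0.4284, 0.2725, 0.0292], 0.59), ([0.6541, -0.0428, -0.0043], 0.35)]
```

View pics/wrist1.png

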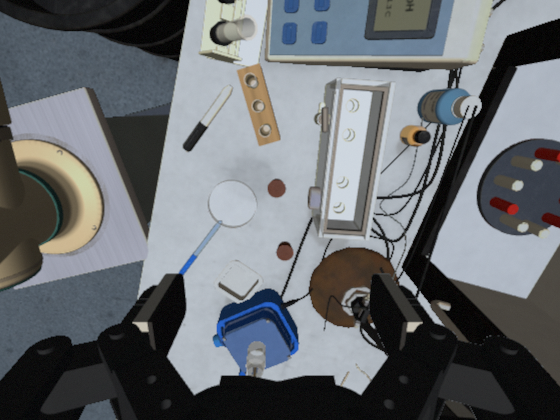

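The wrist view shows the four holes at (353,105), (349,134), (342,182) and (338,207). The tubes are at (252,82), (258,105) and (265,130), the tap bar at (322,118) and the stoppers at (277,188) and (285,250). Next I'll refine these positions from depth.

Run:
```python
from h import *
for n in ["wrist1","top1"]:
    P=np.load(n+".npz")["P"].reshape(-1,3); P=P[np.isfinite(P[:,0])]
    def sel(c,r,z0,z1): 
        m=(np.hypot(P[:,0]-c[0],P[:,1]-c[1])<r)&(P[:,2]>z0)&(P[:,2]<z1); return P[m]
    b=sel((.535,-.05),.135,.104,.112); print(n,"rim",len(b),np.median(b[:,2]),cv2.minAreaRect(b[:,:2].astype(np.float32)*1000))
    pl=sel((.535,-.05),.12,.040,.052); print(" plate z",len(pl), np.median(pl[:,2]))
    for t in [(.425,.0285),(.425,.0625),(.424,.0965)]:
        a=sel(t,.017,.08,.13); print(" tube",len(a),a.mean(0).round(4) if len(a) else 0, a[:,2].max().round(4) if len(a) else 0, (a[:,:2].min(0)+a[:,:2].max(0))/2 if len(a) else 0)
    for t in [(.417,-.078),(.4,-.198)]:
        a=sel(t,.022,.02,.035); print(" stp",len(a),a.mean(0).round(4), cv2.minEnclosingCircle(a[:,:2].astype(np.float32)*1000))
    bl=sel((.425,.0625),.07,.06,.076); print(" block",len(bl),cv2.minAreaRect(bl[:,:2].astype(np.float32)*1000),np.median(bl[:,2]))
    tp=sel((.509,.021),.025,.127,.14); print(" tap",len(tp), tp.mean(0).round(4) if len(tp) else 0, cv2.minAreaRect(tp[:,:2].astype(np.float32)*1000) if len(tp)>3 else 0)
```

```text
wrist1 rim 2194 0.10729598615888092 ((492.8607177734375, -36.553802490234375), (226.57098388671875, 172.91441345214844), 72.37228393554688)
 plate z 3661 0.04545739429494444
 tube 65 [0.4246 0.0253 0.1042] 0.1113 [0.42549175 0.02604515]
 tube 68 [0.4238 0.0604 0.1025] 0.1117 [0.42447833 0.05991391]
 tube 96 [0.4233 0.0947 0.1015] 0.1112 [0.42344993 0.09384032]
 stp 262 [ 0.4169 -0.0757  0.0253] ((416.95086669921875, -76.05403900146484), 15.816973686218262)
 stp 223 [ 0.4029 -0.1962  0.0251] ((402.8117370605469, -196.76901245117188), 15.7293701171875)
 block 1455 ((424.2756042480469, 68.30817413330078), (34.07356262207031, 126.51422119140625), 1.8929924964904785) 0.06944420088451625
 tap 160 [0.5063 0.0222 0.1307] ((506.1904602050781, 21.820602416992188), (30.079130172729492, 7.817080020904541), 78.74734497070312)
top1 rim 420 0.1069753338932542 ((528.6917724609375, -34.46180725097656), (181.28065490722656, 196.4894561767578), 14.151281356811523)
 plate z 808 0.044993333081675524
 tube 37 [0.4228 0.0264 0.101 ] 0.1128 [0.42269881 0.02652158]
 tube 36 [0.4215 0.0599 0.0998] 0.1139 [0.42128872 0.06004441]
 tube 35 [0.4207 0.0936 0.1   ] 0.113 [0.41989225 0.09374277]
 stp 27 [ 0.4042 -0.0816  0.0252] ((402.27801513671875, -81.96294403076172), 9.359593391418457)
 stp 136 [ 0.3989 -0.1969  0.0253] ((398.89202880859375, -197.17910766601562), 15.77108097076416)
 block 564 ((420.9918212890625, 67.38577270507812), (34.76933288574219, 124.8883056640625), 2.056243419647217) 0.068997209633326
 tap 48 [0.5031 0.0225 0.1307] ((503.2242736816406, 22.51421546936035), (29.189943313598633, 8.402909278869629), 79.61653900146484)
```

Run:
```python
from h import *
plan([([.49,.0,.30],rot(166),-.4,2)])
```

```text
D [[0.009,0.011,0.025],[0.018,0.021,0.05],[0.027,0.032,0.075]]
T [[0,0,-0.25],[0,0,-0.5],[0,0,-0.75]]
C [-0.4,-0.4,-0.4]
D [[0.005,0.013,0.025],[0.009,0.027,0.05],[0.014,0.04,0.075]]
T [[0,0,-0.25],[0,0,-0.5],[0,0,-0.75]]
C [-0.4,-0.4,-0.4]
D [[-0.001,0.014,0.025],[-0.003,0.028,0.05],[-0.004,0.042,0.075]]
T [[0,0,-0.25],[0,0,-0.5],[0,0,-0.75]]
C [-0.4,-0.4,-0.4]
D [[-0.006,0.012,0.025],[-0.012,0.025,0.05],[-0.018,0.037,0.075],[-0.018,0.037,0.075],[-0.018,0.037,0.075]]
T [[0,0,-0.25],[0,0,-0.5],[0,0,-0.75],[0,0,-0.75],[0,0,-0.75]]
C [-0.4,-0.4,-0.4,-0.4,-0.4]
```

Call:
carry_out:
  delta_pos:
    - [0.009,0.011,0.025]
    - [0.018,0.021,0.05]
    - [0.027,0.032,0.075]
  turn:
    - [0,0,-0.25]
    - [0,0,-0.5]
    - [0,0,-0.75]
  claw: [-0.4,-0.4,-0.4]

```text
clock: 4.55
position: [0.4451, -0.0222, 0.3902]
ee_rot: [0.0, 0.651, 0.759, 0.0]
contact_force: [-0.0, -0.2, 0.5]
width: 0.0598
gripper_force: 0.0
```

Call:
carry_out:
  delta_pos:
    - [0.005,0.013,0.025]
    - [0.009,0.027,0.05]
    - [0.014,0.04,0.075]
  turn:
    - [0,0,-0.25]
    - [0,0,-0.5]
    - [0,0,-0.75]
  claw: [-0.4,-0.4,-0.4]

```text
clock: 4.85
position: [0.4602, -0.0143, 0.36]
ee_rot: [0.0, 0.49, 0.872, -0.0]
contact_force: [-0.9, -0.4, -0.8]
width: 0.06
gripper_force: 0.0
```

Call:
carry_out:
  delta_pos:
    - [-0.001,0.014,0.025]
    - [-0.003,0.028,0.05]
    - [-0.004,0.042,0.075]
  turn:
    - [0,0,-0.25]
    - [0,0,-0.5]
    - [0,0,-0.75]
  claw: [-0.4,-0.4,-0.4]

```text
clock: 5.15
position: [0.4754, -0.007, 0.33]
ee_rot: [-0.0, 0.311, 0.951, -0.0]
contact_force: [-0.7, 0.2, 0.5]
width: 0.06
gripper_force: 0.0
```

Call:
carry_out:
  delta_pos:
    - [-0.006,0.012,0.025]
    - [-0.012,0.025,0.05]
    - [-0.018,0.037,0.075]
    - [-0.018,0.037,0.075]
    - [-0.018,0.037,0.075]
  turn:
    - [0,0,-0.25]
    - [0,0,-0.5]
    - [0,0,-0.75]
    - [0,0,-0.75]
    - [0,0,-0.75]
  claw: [-0.4,-0.4,-0.4,-0.4,-0.4]

```text
clock: 5.65
position: [0.4897, 0.0004, 0.3005]
ee_rot: [-0.0, 0.123, 0.992, -0.0]
contact_force: [0.9, -0.0, 0.4]
width: 0.0599
gripper_force: 0.0
```

```bash
cat >> h.py <<'E'
def meas(P):
    P=P.reshape(-1,3); P=P[np.isfinite(P[:,0])]; out={}
    def sel(c,r,z0,z1): return P[(np.hypot(P[:,0]-c[0],P[:,1]-c[1])<r)&(P[:,2]>z0)&(P[:,2]<z1)]
    th=np.radians(-14.5); c=np.array([.536,-.052]); M=np.array([[np.cos(th),np.sin(th)],[-np.sin(th),np.cos(th)]])
    b=sel(c,.135,.104,.112); l=(b[:,:2]-c)@M.T; b=b[(abs(l[:,0])<.045)&(abs(l[:,1])<.119)]
    out["rim"]=(cv2.minAreaRect(b[:,:2].astype(np.float32)*1000),len(b))
    for i,t in enumerate([(.425,.0265),(.4245,.060),(.424,.0935)]):
        a=sel(t,.013,.1045,.114); out["tube%d"%i]=(cv2.minEnclosingCircle(a[:,:2].astype(np.float32)*1000),a.mean(0).round(4)) if len(a)>4 else len(a)
    for i,t in enumerate([(.417,-.076),(.4025,-.1965)]):
        a=sel(t,.02,.022,.03); out["stp%d"%i]=(a.mean(0).round(4),len(a)) if len(a) else 0
    bl=sel((.425,.0605),.058,.065,.073); out["block"]=cv2.minAreaRect(bl[:,:2].astype(np.float32)*1000) if len(bl) else 0
    tp=sel((.506,.022),.025,.127,.14); out["tap"]=cv2.minAreaRect(tp[:,:2].astype(np.float32)*1000) if len(tp) else 0
    # holes: plate-height points vs lower ones, in box frame
    return out
E
python3 - <<'E'
from h import *
im,P=look("wrist","wrist2"); np.savez("wrist2.npz",P=P,rgb=im["image"]); print(manip.get_state()["position"])
for n in ["wrist1","wrist2","top1"]:
    print(n); [print("  ",k,v) for k,v in meas(np.load(n+".npz")["P"]).items()]
for q in ["hole_0","tube_0","stopper_0","tap_grip","box"]: print(q,find("wrist",q))
E
```

```text
[4.89787687e-01 3.26096500e-04 3.00904192e-01]
wrist1
   rim (((537.4027709960938, -50.7318115234375), (226.52227783203125, 79.53585815429688), 72.26892852783203), 2137)
   tube0 (((425.630126953125, 25.98023223876953), 8.348429679870605), array([0.4254, 0.0259, 0.1092]))
   tube1 (((424.62591552734375, 59.78264617919922), 8.258674621582031), array([0.4243, 0.06  , 0.1091]))
   tube2 (((423.496337890625, 93.84307098388672), 8.38351821899414), array([0.4234, 0.0945, 0.1093]))
   stp0 (array([ 0.4169, -0.0757,  0.0254]), 261)
   stp1 (array([ 0.4029, -0.1966,  0.0253]), 214)
   block ((424.53436279296875, 60.06655502319336), (34.0422248840332, 110.02263641357422), 1.8895682096481323)
   tap ((506.1904602050781, 21.820602416992188), (30.079130172729492, 7.817080020904541), 78.74734497070312)
wrist2
   rim (((536.4696044921875, -50.64543914794922), (226.8979949951172, 80.08641815185547), 72.3672866821289), 3232)
   tube0 (((424.5728454589844, 26.254423141479492), 8.391172409057617), array([0.4247, 0.0263, 0.1093]))
   tube1 (((423.33209228515625, 60.1434211730957), 8.512653350830078), ar
[... 956 characters left out ...]
989, -0.197 ,  0.0256]), 121)
   block ((421.338134765625, 60.000587463378906), (34.58403396606445, 109.45877838134766), 2.077094793319702)
   tap ((503.2242736816406, 22.51421546936035), (29.189943313598633, 8.402909278869629), 79.61653900146484)
hole_0 [([0.5265, -0.0875, 0.008], 0.8), ([0.5132, -0.1284, 0.0125], 0.78), ([0.5604, 0.0262, 0.0085], 0.75), ([0.4272, 0.0646, 0.0329], 0.72), ([0.5505, -0.0128, 0.0069], 0.57)]
tube_0 [([0.4253, 0.0994, 0.0343], 0.6), ([0.4226, 0.0267, 0.0334], 0.59), ([0.4254, 0.0632, 0.0323], 0.5)]
stopper_0 [([0.4021, -0.1974, -0.0039], 0.78), ([0.4193, -0.0792, 0.0021], 0.7)]
tap_grip [([0.5037, 0.0197, 0.1247], 0.66)]
box [([0.5362, -0.0525, -0.0024], 0.65)]
```

View pics/wrist2.png

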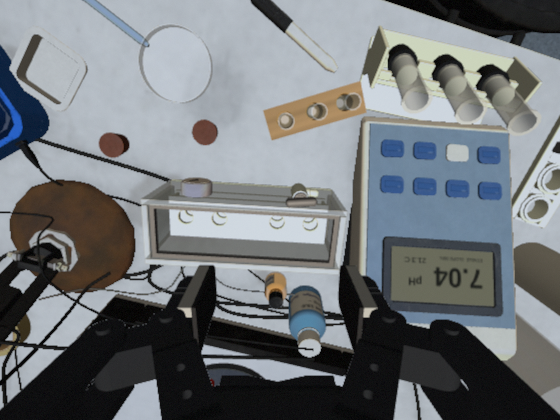

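Run:
```python
from h import *
th=np.radians(-17.7); M=np.array([[np.cos(th),np.sin(th)],[-np.sin(th),np.cos(th)]])
e=np.array([.56,.58])*1e-3
cams={"wrist1":([.4298,-.0291,.4202],76),"wrist2":([.4898,.0003,.3009],166)}
for n,(p,yaw) in cams.items():
    P=np.load(n+".npz")["P"]; r=rot(yaw); C=np.array(p)+r.apply([.079,0,-.1423])
    b=r.apply([e[0],e[1],0]); 
    t=(C[2]-.0455)/(C[2]-P[...,2]); X=C+t[...,None]*(P-C)-b   # ray hit on plate plane
    l=(X[...,:2]-[.5369,-.0513])@M.T
    low=(P[...,2]<.0425)&(abs(l[...,0])<.02)&(abs(l[...,1])<.1)
    nc,lab,st,ce=cv2.connectedComponentsWithStats(low.astype(np.uint8))
    for i in range(1,nc):
        if st[i,4]>20:
            q=l[lab==i]; print(n,st[i,4],ce[i].round(),(cv2.minEnclosingCircle(q.astype(np.float32)*1000)),(q.mean(0)*1000).round(1), P[lab==i][:,2].min().round(3))
```

```text
wrist1 124 [352. 105.] ((0.05079914256930351, 81.8481216430664), 9.562477111816406) [-0.4 81.9] 0.005
wrist1 112 [348. 134.] ((-0.21172893047332764, 38.12870788574219), 9.177933692932129) [-0.5 38.1] 0.005
wrist1 98 [342. 181.] ((-0.3184698224067688, -37.64555740356445), 9.238541603088379) [ -0.4 -37.5] 0.005
wrist1 91 [339. 207.] ((-0.16201944649219513, -81.6715316772461), 9.334031105041504) [ -0.3 -81.3] 0.004
wrist2 141 [186. 216.] ((-1.036501169204712, -81.56783294677734), 9.158339500427246) [ -0.8 -81.5] 0.006
wrist2 140 [220. 218.] ((-0.8569761514663696, -37.72895050048828), 9.03019905090332) [ -0.8 -37.7] 0.006
wrist2 142 [277. 221.] ((-0.6257526874542236, 37.899166107177734), 9.266554832458496) [-0.7 37.9] 0.005
wrist2 142 [310. 223.] ((-0.6442380547523499, 81.84935760498047), 9.192625045776367) [-0.9 81.8] 0.006
```

Run:
```python
from h import *
r=rot(72.3); x,y=.4250,.0255
plan([([x,y,.2],r,.15,1),([x,y,.083],r,.15,2,.03),([x,y,.083],r,1,6),([x,y,.2],r,1,1,.03)])
```

```text
D [[0.014,0.002,0.021],[0.029,0.004,0.042],[0.043,0.006,0.063]]
T [[0,0,0.26],[0,0,0.521],[0,0,0.781]]
C [0.15,0.15,0.15]
D [[0.014,-0.004,0.02],[0.028,-0.008,0.041],[0.042,-0.012,0.062]]
T [[0,0,0.26],[0,0,0.52],[0,0,0.781]]
C [0.15,0.15,0.15]
D [[0.011,-0.009,0.021],[0.022,-0.019,0.042],[0.033,-0.028,0.063]]
T [[0,0,0.26],[0,0,0.52],[0,0,0.78]]
C [0.15,0.15,0.15]
D [[0.007,-0.013,0.021],[0.014,-0.026,0.042],[0.02,-0.039,0.062],[0.02,-0.039,0.062],[0.02,-0.039,0.135],[0.02,-0.039,0.208],[0.02,-0.039,0.282],[0.02,-0.039,0.355],[0.02,-0.039,0.355],[0.02,-0.039,0.355],[0.02,-0.039,0.355],[0.02,-0.039,0.355]]
T [[0,0,0.261],[0,0,0.521],[0,0,0.781],[0,0,0.781],[0,0,0.781],[0,0,0.781],[0,0,0.781],[0,0,0.781],[0,0,0.781],[0,0,0.781],[0,0,0.781],[0,0,0.781]]
C [0.15,0.15,0.15,0.15,0.15,0.15,0.15,0.15,0.15,0.15,1,1]
D [[0,0,0],[0,0,0],[0,0,0],[0,0,0],[0,0,0],[0,0,-0.073],[0,0,-0.146],[0,0,-0.219],[0,0,-0.293],[0,0,-0.293]]
T 0 x10
C [1,1,1,1,1,1,1,1,1,1]
```

Call:
carry_out:
  delta_pos:
    - [0.014,0.002,0.021]
    - [0.029,0.004,0.042]
    - [0.043,0.006,0.063]
  turn:
    - [0,0,0.26]
    - [0,0,0.521]
    - [0,0,0.781]
  claw: [0.15,0.15,0.15]
  force: 25

```text
clock: 6.25
position: [0.4735, 0.0069, 0.2753]
ee_rot: [0.0, 0.324, 0.946, 0.0]
contact_force: [0.4, 1.0, -0.0]
width: 0.0366
gripper_force: 0.0
```

Call:
carry_out:
  delta_pos:
    - [0.014,-0.004,0.02]
    - [0.028,-0.008,0.041]
    - [0.042,-0.012,0.062]
  turn:
    - [0,0,0.26]
    - [0,0,0.52]
    - [0,0,0.781]
  claw: [0.15,0.15,0.15]

```text
clock: 6.55
position: [0.4572, 0.0133, 0.2505]
ee_rot: [0.0, 0.509, 0.861, 0.0]
contact_force: [-0.2, 0.1, 0.1]
width: 0.0362
gripper_force: 0.0
```

Call:
carry_out:
  delta_pos:
    - [0.011,-0.009,0.021]
    - [0.022,-0.019,0.042]
    - [0.033,-0.028,0.063]
  turn:
    - [0,0,0.26]
    - [0,0,0.52]
    - [0,0,0.78]
  claw: [0.15,0.15,0.15]

```text
clock: 6.85
position: [0.441, 0.0194, 0.2253]
ee_rot: [0.0, 0.673, 0.74, 0.0]
contact_force: [-0.1, -0.2, -0.4]
width: 0.0363
gripper_force: 0.0
```

Call:
carry_out:
  delta_pos:
    - [0.007,-0.013,0.021]
    - [0.014,-0.026,0.042]
    - [0.02,-0.039,0.062]
    - [0.02,-0.039,0.062]
    - [0.02,-0.039,0.135]
    - [0.02,-0.039,0.208]
    - [0.02,-0.039,0.282]
    - [0.02,-0.039,0.355]
    - [0.02,-0.039,0.355]
    - [0.02,-0.039,0.355]
    - [0.02,-0.039,0.355]
    - [0.02,-0.039,0.355]
  turn:
    - [0,0,0.261]
    - [0,0,0.521]
    - [0,0,0.781]
    - [0,0,0.781]
    - [0,0,0.781]
    - [0,0,0.781]
    - [0,0,0.781]
    - [0,0,0.781]
    - [0,0,0.781]
    - [0,0,0.781]
    - [0,0,0.781]
    - [0,0,0.781]
  claw: [0.15,0.15,0.15,0.15,0.15,0.15,0.15,0.15,0.15,0.15,1,1]

```text
clock: 8.05
position: [0.4265, 0.0255, 0.0849]
ee_rot: [0.001, 0.807, 0.59, 0.001]
contact_force: [-0.3, -0.2, 1.7]
width: 0.0148
gripper_force: 25.6
```

Call:
carry_out:
  delta_pos:
    - [0,0,0]
    - [0,0,0]
    - [0,0,0]
    - [0,0,0]
    - [0,0,0]
    - [0,0,-0.073]
    - [0,0,-0.146]
    - [0,0,-0.219]
    - [0,0,-0.293]
    - [0,0,-0.293]
  turn:
    - [0,0,0]
    - [0,0,0]
    - [0,0,0]
    - [0,0,0]
    - [0,0,0]
    - [0,0,0]
    - [0,0,0]
    - [0,0,0]
    - [0,0,0]
    - [0,0,0]
  claw: [1,1,1,1,1,1,1,1,1,1]

```text
clock: 9.05
position: [0.4273, 0.0256, 0.2043]
ee_rot: [0.003, 0.807, 0.59, 0.003]
contact_force: [0.3, 0.1, -0.1]
width: 0.0147
gripper_force: 25.2
```

Run:
```python
from h import *
r=rot(72.3); x,y=.5250,-.0874
plan([([x,y,.2],r,1,1),([x,y,.11],r,1,0,.03),([x,y,.0575],r,1,2,.015),([x,y,.0575],r,.52,3)])
```

```text
D [[-0.048,0.081,0],[-0.096,0.162,0],[-0.144,0.243,0],[-0.192,0.324,0],[-0.192,0.324,0],[-0.192,0.324,0.056],[-0.192,0.324,0.113],[-0.192,0.324,0.169],[-0.192,0.324,0.225],[-0.192,0.324,0.258],[-0.192,0.324,0.291],[-0.192,0.324,0.324]]
T 0 x12
C [1,1,1,1,1,1,1,1,1,1,1,1]
D [[0,0,0.033],[0,0,0.033],[0,0,0.033],[0,0,0.033],[0,0,0.033],[0,0,0.033],[0,0,0.033]]
T 0 x7
C [1,1,1,0.52,0.52,0.52,0.52]
```

Run:
```python
from h import *
s=manip.get_state(); print({k:np.round(s[k],4) for k in ["clock","qpos","qd","position","ee_rot","effort"]}); print(json.load(open("cmd.json")))
im,P=look("wrist","w3"); np.savez("w3.npz",P=P)
s=manip.get_state(); print(s["position"],s["ee_rot"])
C=np.linalg.inv(im["world_to_cam"])[:3,3]; r=R.from_quat(s["ee_rot"],scalar_first=True); print(r.inv().apply(C-s["position"]))
[print(k,v) for k,v in meas(P).items()]
```

```text
{'clock': np.float64(9.05), 'qpos': array([-0.1031,  0.0666,  1.8413, -0.    ,  1.2252,  0.2055]), 'qd': array([ 0.0002,  0.0376,  0.0791, -0.0001, -0.0467,  0.0006]), 'position': array([0.4273, 0.0256, 0.2043]), 'ee_rot': array([0.0028, 0.8074, 0.59  , 0.0031]), 'effort': array([ 1.00400e-01, -2.80113e+01, -2.30548e+01, -8.00000e-04,
        4.35200e-01,  8.00000e-04])}
{'p': [0.5249974929334421, -0.08721211309638673, 0.05737888053741582], 'q': [0.8074444109703465, 0.5899436602122112, -1.031377906307197e-05, 2.9356349628406784e-05]}
[0.42586563 0.02569077 0.20225423] [0.00148596 0.80738845 0.59001615 0.00161944]
[ 0.0793436   0.00058785 -0.14439359]
rim (((536.9896240234375, -50.91486358642578), (225.67564392089844, 79.95745849609375), 72.4833984375), 5245)
tube0 0
tube1 (((424.1849365234375, 59.79352951049805), 8.514091491699219), array([0.424 , 0.0592, 0.109 ]))
tube2 (((422.9591369628906, 93.7546157836914), 8.463594436645508), array([0.4224, 0.0937, 0.1092]))
stp0 0
stp1 (array([ 0.3902, -0.1924,  0.025 ]), 45)
block ((424.147705078125, 59.7148551940918), (34.15446853637695, 110.2190933227539), 1.925853967666626)
tap ((506.09796142578125, 21.849136352539062), (31.6683349609375, 8.805868148803711), 78.7855453491211)
```

View pics/w3.png

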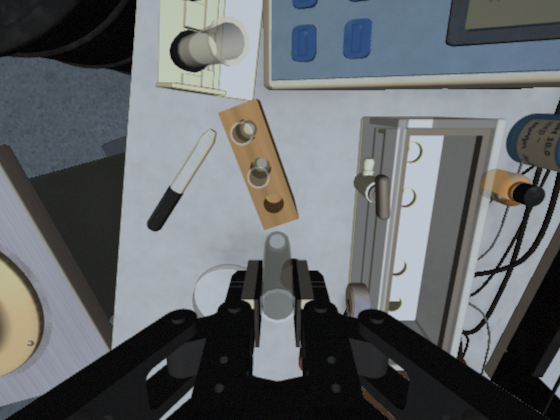

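Call:
carry_out:
  delta_pos:
    - [-0.048,0.081,0]
    - [-0.096,0.162,0]
    - [-0.144,0.243,0]
    - [-0.192,0.324,0]
    - [-0.192,0.324,0]
    - [-0.192,0.324,0.056]
    - [-0.192,0.324,0.113]
    - [-0.192,0.324,0.169]
    - [-0.192,0.324,0.225]
    - [-0.192,0.324,0.225]
    - [-0.192,0.324,0.225]
    - [-0.192,0.324,0.225]
  turn:
    - [0,0,0]
    - [0,0,0]
    - [0,0,0]
    - [0,0,0]
    - [0,0,0]
    - [0,0,0]
    - [0,0,0]
    - [0,0,0]
    - [0,0,0]
    - [0,0,0]
    - [0,0,0]
    - [0,0,0]
  claw: [1,1,1,1,1,1,1,1,1,1,1,1]

```text
clock: 10.3
position: [0.5254, -0.0868, 0.1113]
ee_rot: [0.001, 0.807, 0.59, 0.0]
contact_force: [0.2, -0.4, -0.0]
width: 0.015
gripper_force: 25.2
```

Call:
carry_out:
  delta_pos:
    - [0,0,0.033]
    - [0,0,0.066]
    - [0,0,0.099]
    - [0,0,0.132]
    - [0,0,0.132]
    - [0,0,0.132]
  turn:
    - [0,0,0]
    - [0,0,0]
    - [0,0,0]
    - [0,0,0]
    - [0,0,0]
    - [0,0,0]
  claw: [1,1,1,1,1,1]

```text
clock: 10.9
position: [0.5269, -0.0873, 0.0636]
ee_rot: [0.003, 0.807, 0.59, 0.002]
contact_force: [-9.5, 1.2, 28.0]
width: 0.0141
gripper_force: 60.4
```

Call:
carry_out:
  delta_pos:
    - [0,0,-0.01]
    - [0,0,-0.02]
    - [0,0,-0.02]
    - [0,0,-0.02]
  turn:
    - [0,0,0]
    - [0,0,0]
    - [0,0,0]
    - [0,0,0]
  claw: [1,1,1,1]

```text
clock: 11.3
position: [0.5251, -0.0868, 0.0658]
ee_rot: [0.0, 0.807, 0.59, 0.0]
contact_force: [0.8, -0.1, -0.3]
width: 0.0137
gripper_force: 44.9
```

Run:
```python
from h import *
s=manip.get_state(); print({k:np.round(s[k],4) for k in ["clock","position","ee_rot","contact_force","moment","width","gripper_force"]})
P=np.load("w3.npz")["P"].reshape(-1,3); th=np.radians(-17.7); M=np.array([[np.cos(th),np.sin(th)],[-np.sin(th),np.cos(th)]])
l=(P[:,:2]-[.5369,-.0513])@M.T
for x0 in np.arange(-.09,.07,.01):
    print("%.2f"%x0,["%3.0f"%(1000*np.nanmax(np.append(P[(l[:,0]>=x0)&(l[:,0]<x0+.01)&(l[:,1]>=y0)&(l[:,1]<y0+.01)&(P[:,2]<.18),2],-.001))) for y0 in np.arange(-.12,.13,.01)])
```

```text
{'clock': np.float64(11.3), 'position': array([ 0.5251, -0.0868,  0.0658]), 'ee_rot': array([2.000e-04, 8.074e-01, 5.900e-01, 1.000e-04]), 'contact_force': array([ 0.8381, -0.0619, -0.3446]), 'moment': array([0.0023, 0.0011, 0.0157]), 'width': np.float64(0.0137), 'gripper_force': np.float64(44.8625)}
-0.09 [' -1', ' -1', ' -1', ' -1', ' -1', '  1', '  1', '  2', '  1', '  1', '  1', '  2', '  1', '  1', '  2', '  2', '  1', '  2', '  1', '  1', '  2', '  1', '  2', '  2', '  2']
-0.08 [' -1', ' -1', ' -1', ' -1', ' -1', '  1', '  2', '  1', '  1', '  1', '  1', '  1', '  2', '  1', '  1', '  2', '  2', '  1', '  1', '  1', '  2', '  2', '  2', '  1', '  1']
-0.07 [' -1', '  0', '  0', '  1', '  1', '  1', '  1', '  2', '  1', '  1', '  2', '  1', '  1', '  2', '  2', '  1', '  2', '111', '111', '  1', '  1', '  2', '  1', '  1', '  2']
-0.06 ['  1', '  1', '  1', '  1', ' 81', ' 92', ' 92', ' 89', '  1', '  2', '  1', '  2', '  2', '  2', '  1', '  1', '133', '133', '133', '133', ' 89', '  2', '  1', '  1', '  2']
-0.05 ['  7', '  1', '  1', '  2', '  1', '  1', ' 92', ' 89', '  2', 
[... 1407 characters left out ...]
8', '109', '108', '109', '109', '109', '109', '109', '109', '109', '109', '109', '109', '109', '109', '109', '109', '109', '109', '110', '109', '109', '  1']
0.04 [' -1', ' -1', ' -1', ' -1', ' -1', '106', ' -1', ' -1', ' -1', ' -1', ' -1', ' -1', ' -1', ' -1', ' -1', ' -1', ' -1', ' -1', ' -1', ' -1', ' -1', ' -1', '106', '  2', '  1']
0.05 [' -1', ' -1', ' -1', ' -1', ' -1', ' -1', ' -1', ' -1', ' -1', ' -1', ' -1', ' -1', ' -1', ' -1', ' -1', ' -1', ' -1', ' -1', ' -1', ' -1', ' -1', ' -1', ' -1', '  1', '  1']
0.06 [' -1', ' -1', ' -1', ' -1', ' -1', ' -1', ' -1', ' -1', ' -1', ' -1', ' -1', ' -1', ' -1', ' -1', ' -1', ' -1', ' -1', ' -1', ' -1', ' -1', ' -1', ' -1', ' -1', '  1', '  1']
```

Call:
carry_out:
  delta_pos:
    - [0,0,-0.015]
    - [0,0,-0.015]
    - [0,0,-0.015]
    - [0,0,-0.015]
    - [0,0,-0.015]
    - [0,0,-0.015]
  turn:
    - [0,0,0]
    - [0,0,0]
    - [0,0,0]
    - [0,0,0]
    - [0,0,0]
    - [0,0,0]
  claw: [0.7,0.64,0.6,0.57,0.55,0.53]

```text
clock: 11.9
position: [0.5249, -0.0868, 0.0715]
ee_rot: [-0.0, 0.807, 0.59, -0.0]
contact_force: [-0.3, 0.2, -0.0]
width: 0.02
gripper_force: 0.0
```

Run:
```python
from h import *
s=manip.get_state(); print({k:np.round(s[k],4) for k in ["clock","position","contact_force","moment","width","gripper_force"]})
im,P=look("wrist","w4"); l=None
C=np.linalg.inv(im["world_to_cam"])
print(proj(im,[.525,-.0874,.083]))
cv2.imwrite("pics/w4c.png",cv2.resize(im["image"][180:420,140:420,::-1],None,fx=2.5,fy=2.5))
```

```text
{'clock': np.float64(11.9), 'position': array([ 0.5249, -0.0868,  0.0715]), 'contact_force': array([-0.2688,  0.1884, -0.016 ]), 'moment': array([ 0.0007, -0.007 ,  0.0015]), 'width': np.float64(0.02), 'gripper_force': np.float64(0.0)}
(np.float64(278.1581011098782), np.float64(289.6861257525874))
```

View pics/w4c.png

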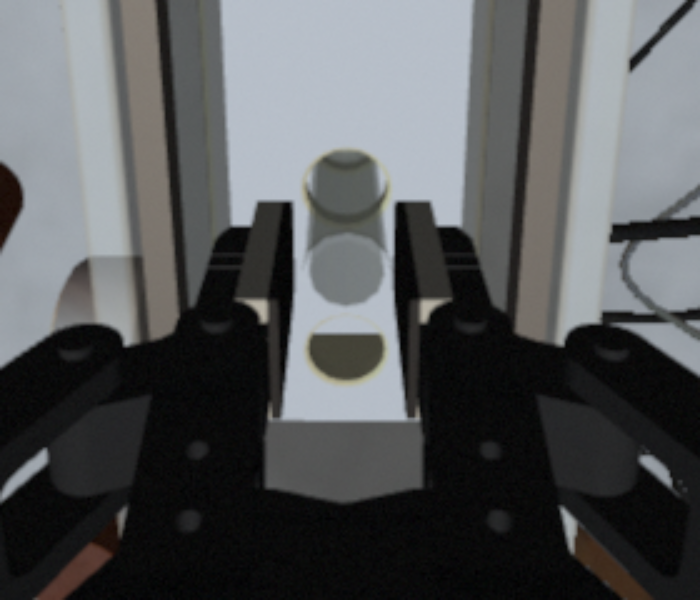

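The crop shows tube 0 released and standing in its hole, with its mouth at crop (345,270). I'll do tube 1 now with a shallower grip, because the knuckles touched the ledge.

Run:
```python
from h import *
c=json.load(open("cmd.json")); c["p"]=[.5250,-.0872,.0712]; json.dump(c,open("cmd.json","w"))
r=rot(72.3); x,y=.4238,.0594
plan([([.525,-.0872,.2],r,.52,0),([x,y,.2],r,.15,1),([x,y,.098],r,.15,2,.03),([x,y,.098],r,1,4),([x,y,.215],r,1,1,.03)])
print()
x,y=.5481,-.0150
plan([([x,y,.215],r,1,1),([x,y,.125],r,1,3,.03),([x,y,.0718],r,1,2,.013),([x,y,.0718],r,.6,0),([x,y,.0718],r,.53,2),([x,y,.2],r,.53,0,.03)])
```

```text
D [[0,0,-0.107],[0,0,-0.215],[0,0,-0.322],[0.068,-0.088,-0.322],[0.136,-0.176,-0.322],[0.204,-0.264,-0.322],[0.272,-0.352,-0.322],[0.272,-0.352,-0.322],[0.272,-0.352,-0.258],[0.272,-0.352,-0.195],[0.272,-0.352,-0.131],[0.272,-0.352,-0.067]]
T 0 x12
C [0.52,0.52,0.52,0.15,0.15,0.15,0.15,0.15,0.15,0.15,0.15,0.15]
D [[0,0,0],[0,0,0],[0,0,0],[0,0,0],[0,0,0],[0,0,0],[0,0,0],[0,0,-0.073],[0,0,-0.146],[0,0,-0.219],[0,0,-0.293],[0,0,-0.293]]
T 0 x12
C [0.15,0.15,1,1,1,1,1,1,1,1,1,1]

D [[-0.021,0.088,0],[-0.041,0.176,0],[-0.062,0.264,0],[-0.083,0.352,0],[-0.083,0.352,0],[-0.083,0.352,0.056],[-0.083,0.352,0.113],[-0.083,0.352,0.169],[-0.082,0.352,0.225],[-0.082,0.352,0.225],[-0.082,0.352,0.225],[-0.082,0.352,0.225]]
T 0 x12
C [1,1,1,1,1,1,1,1,1,1,1,1]
D [[0,0,0.027],[0,0,0.053],[0,0,0.08],[0,0,0.107],[0,0,0.133],[0,0,0.133],[0,0,0.133],[0,0,0.133],[0,0,0.133],[0,0,0.133],[0,0,0.133],[0,0,0.069]]
T 0 x12
C [1,1,1,1,1,1,1,0.6,0.53,0.53,0.53,0.53]
D [[0,0,-0.064],[0,0,-0.128],[0,0,-0.192],[-0.001,0,-0.256]]
T 0 x4
C [0.53,0.53,0.53,0.53]
```

Call:
carry_out:
  delta_pos:
    - [0,0,-0.107]
    - [0,0,-0.215]
    - [0,0,-0.322]
    - [0.068,-0.088,-0.322]
    - [0.136,-0.176,-0.322]
    - [0.204,-0.264,-0.322]
    - [0.272,-0.352,-0.322]
    - [0.272,-0.352,-0.322]
    - [0.272,-0.352,-0.258]
    - [0.272,-0.352,-0.195]
    - [0.272,-0.352,-0.131]
    - [0.272,-0.352,-0.067]
  turn:
    - [0,0,0]
    - [0,0,0]
    - [0,0,0]
    - [0,0,0]
    - [0,0,0]
    - [0,0,0]
    - [0,0,0]
    - [0,0,0]
    - [0,0,0]
    - [0,0,0]
    - [0,0,0]
    - [0,0,0]
  claw: [0.52,0.52,0.52,0.15,0.15,0.15,0.15,0.15,0.15,0.15,0.15,0.15]

```text
clock: 13.15
position: [0.4246, 0.0592, 0.0978]
ee_rot: [0.001, 0.807, 0.59, 0.0]
contact_force: [0.7, -0.4, 0.5]
width: 0.0359
gripper_force: 0.0
```

Call:
carry_out:
  delta_pos:
    - [0,0,0]
    - [0,0,0]
    - [0,0,0]
    - [0,0,0]
    - [0,0,0]
    - [0,0,0]
    - [0,0,0]
    - [0,0,-0.073]
    - [0,0,-0.146]
    - [0,0,-0.219]
    - [0,0,-0.293]
    - [0,0,-0.293]
  turn:
    - [0,0,0]
    - [0,0,0]
    - [0,0,0]
    - [0,0,0]
    - [0,0,0]
    - [0,0,0]
    - [0,0,0]
    - [0,0,0]
    - [0,0,0]
    - [0,0,0]
    - [0,0,0]
    - [0,0,0]
  claw: [0.15,0.15,1,1,1,1,1,1,1,1,1,1]

```text
clock: 14.35
position: [0.4263, 0.0597, 0.2193]
ee_rot: [0.002, 0.807, 0.59, 0.003]
contact_force: [0.1, -1.1, -0.0]
width: 0.0135
gripper_force: 24.6
```

Call:
carry_out:
  delta_pos:
    - [-0.021,0.088,0]
    - [-0.041,0.176,0]
    - [-0.062,0.264,0]
    - [-0.083,0.352,0]
    - [-0.083,0.352,0]
    - [-0.083,0.352,0.056]
    - [-0.083,0.352,0.113]
    - [-0.083,0.352,0.169]
    - [-0.082,0.352,0.225]
    - [-0.082,0.352,0.225]
    - [-0.082,0.352,0.225]
    - [-0.082,0.352,0.225]
  turn:
    - [0,0,0]
    - [0,0,0]
    - [0,0,0]
    - [0,0,0]
    - [0,0,0]
    - [0,0,0]
    - [0,0,0]
    - [0,0,0]
    - [0,0,0]
    - [0,0,0]
    - [0,0,0]
    - [0,0,0]
  claw: [1,1,1,1,1,1,1,1,1,1,1,1]

```text
clock: 15.55
position: [0.5486, -0.0144, 0.1267]
ee_rot: [0.001, 0.807, 0.59, 0.001]
contact_force: [-0.5, -0.2, -1.0]
width: 0.0133
gripper_force: 24.6
```

Call:
carry_out:
  delta_pos:
    - [0,0,0.027]
    - [0,0,0.053]
    - [0,0,0.08]
    - [0,0,0.107]
    - [0,0,0.133]
    - [0,0,0.133]
    - [0,0,0.133]
  turn:
    - [0,0,0]
    - [0,0,0]
    - [0,0,0]
    - [0,0,0]
    - [0,0,0]
    - [0,0,0]
    - [0,0,0]
  claw: [1,1,1,1,1,1,1]

```text
clock: 16.25
position: [0.5485, -0.0145, 0.072]
ee_rot: [0.0, 0.807, 0.59, 0.0]
contact_force: [0.9, -0.7, -0.9]
width: 0.0135
gripper_force: 28.1
```

Run:
```python
from h import *
im,P=look("wrist"); s=manip.get_state(); r=R.from_quat(s["ee_rot"],scalar_first=True)
L=r.inv().apply((P.reshape(-1,3)-s["position"])); L=L[np.isfinite(L[:,0])&(abs(L[:,0])<.05)&(abs(L[:,1])<.08)]
g=im["image"].reshape(-1,3)
for z in range(-90,5,6):
    a=L[(L[:,2]*1000>=z)&(L[:,2]*1000<z+6)]
    if len(a): print(z,len(a),"y",(a[:,1].min()*1000).round(),(a[:,1].max()*1000).round(),"x at |y|>30:",(a[abs(a[:,1])>.03][:,0]*1000).round().tolist()[:3])
```

```text
-90 5043 y -63.0 63.0 x at |y|>30: [14.0, 13.0, 13.0]
-84 7158 y -62.0 61.0 x at |y|>30: [13.0, 13.0, 13.0]
-78 6659 y -58.0 58.0 x at |y|>30: [13.0, 13.0, 13.0]
-72 4842 y -54.0 53.0 x at |y|>30: [13.0, 13.0, 13.0]
-66 3473 y -55.0 50.0 x at |y|>30: [37.0, 36.0, 36.0]
-60 8027 y -56.0 46.0 x at |y|>30: [38.0, 37.0, 38.0]
-54 3641 y -56.0 42.0 x at |y|>30: [38.0, 37.0, 37.0]
-48 2265 y -52.0 38.0 x at |y|>30: [37.0, 37.0, 37.0]
-42 2093 y -55.0 39.0 x at |y|>30: [50.0, 50.0, 50.0]
-36 5735 y -56.0 40.0 x at |y|>30: [50.0, 50.0, 50.0]
-30 4317 y -56.0 33.0 x at |y|>30: [50.0, 50.0, 50.0]
-24 1042 y -56.0 28.0 x at |y|>30: [31.0, 30.0, 30.0]
-18 1171 y -56.0 20.0 x at |y|>30: [44.0, 44.0, 43.0]
-12 855 y -56.0 20.0 x at |y|>30: [44.0, 43.0, 43.0]
-6 435 y -32.0 33.0 x at |y|>30: [48.0, 47.0, 40.0]
0 974 y -33.0 33.0 x at |y|>30: [50.0, 50.0, 49.0]
```

Run:
```python
from h import *
c=json.load(open("cmd.json")); c["p"]=[.5481,-.0150,.0718]; json.dump(c,open("cmd.json","w"))
r=rot(72.3); x,y=.4228,.0934
plan([([.5481,-.015,.0718],r,.6,0),([.5481,-.015,.0718],r,.53,1),([.5481,-.015,.2],r,.53,0,.035),([x,y,.2],r,.15,1),([x,y,.098],r,.15,2,.03),([x,y,.098],r,1,4),([x,y,.215],r,1,1,.03)])
print()
x,y=.5614,.0269
plan([([x,y,.215],r,1,1),([x,y,.125],r,1,3,.03),([x,y,.075],r,1,2,.013),([x,y,.075],r,.6,0),([x,y,.075],r,.53,2),([x,y,.2],r,.53,0,.03)])
```

```text
D [[0,0,0],[0,0,0],[0,0,0],[0,0,-0.08],[0,0,-0.16],[0,0,-0.24],[0,0,-0.32],[0.041,-0.095,-0.32],[0.081,-0.19,-0.32],[0.122,-0.286,-0.32],[0.163,-0.381,-0.321],[0.163,-0.381,-0.321]]
T 0 x12
C [0.6,0.53,0.53,0.53,0.53,0.53,0.53,0.15,0.15,0.15,0.15,0.15]
D [[0,0,0.064],[0,0,0.128],[0,0,0.192],[0,0,0.255],[0,0,0.255],[0,0,0.255],[0,0,0.255],[0,0,0.255],[0,0,0.255],[0,0,0.255],[0,0,0.255],[0,0,0.182]]
T 0 x12
C [0.15,0.15,0.15,0.15,0.15,0.15,1,1,1,1,1,1]
D [[0,0,-0.073],[0,0,-0.146],[0,0,-0.219],[0,0,-0.219]]
T 0 x4
C [1,1,1,1]

D [[-0.013,0.095,0],[-0.027,0.19,0],[-0.04,0.286,0],[-0.053,0.381,0],[-0.053,0.381,0],[-0.053,0.381,0.075],[-0.053,0.381,0.15],[-0.053,0.381,0.225],[-0.053,0.381,0.225],[-0.053,0.381,0.225],[-0.053,0.381,0.225],[-0.053,0.381,0.256]]
T 0 x12
C [1,1,1,1,1,1,1,1,1,1,1,1]
D [[0,0,0.031],[0,0,0.063],[0,0,0.094],[0,0,0.094],[0,0,0.094],[0,0,0.094],[0,0,0.094],[0,0,0.094],[0,0,0.094],[0,0,0.031],[0,0,-0.031],[0,0,-0.094]]
T 0 x12
C [1,1,1,1,1,0.6,0.53,0.53,0.53,0.53,0.53,0.53]
D [[0,0,-0.062],[0,0,-0.125]]
T 0 x2
C [0.53,0.53]
```

Call:
carry_out:
  delta_pos:
    - [0,0,0]
    - [0,0,0]
    - [0,0,0]
    - [0,0,-0.08]
    - [0,0,-0.16]
    - [0,0,-0.24]
    - [0,0,-0.32]
    - [0.041,-0.095,-0.32]
    - [0.081,-0.19,-0.32]
    - [0.122,-0.286,-0.32]
    - [0.163,-0.381,-0.321]
    - [0.163,-0.381,-0.321]
  turn:
    - [0,0,0]
    - [0,0,0]
    - [0,0,0]
    - [0,0,0]
    - [0,0,0]
    - [0,0,0]
    - [0,0,0]
    - [0,0,0]
    - [0,0,0]
    - [0,0,0]
    - [0,0,0]
    - [0,0,0]
  claw: [0.6,0.53,0.53,0.53,0.53,0.53,0.53,0.15,0.15,0.15,0.15,0.15]

```text
clock: 17.5
position: [0.4164, 0.0963, 0.2002]
ee_rot: [-0.002, 0.806, 0.591, -0.002]
contact_force: [-0.1, -0.2, -0.1]
width: 0.0365
gripper_force: 0.0
```

Call:
carry_out:
  delta_pos:
    - [0,0,0.064]
    - [0,0,0.128]
    - [0,0,0.192]
    - [0,0,0.255]
    - [0,0,0.255]
    - [0,0,0.255]
    - [0,0,0.255]
    - [0,0,0.255]
    - [0,0,0.255]
    - [0,0,0.255]
    - [0,0,0.255]
    - [0,0,0.182]
  turn:
    - [0,0,0]
    - [0,0,0]
    - [0,0,0]
    - [0,0,0]
    - [0,0,0]
    - [0,0,0]
    - [0,0,0]
    - [0,0,0]
    - [0,0,0]
    - [0,0,0]
    - [0,0,0]
    - [0,0,0]
  claw: [0.15,0.15,0.15,0.15,0.15,0.15,1,1,1,1,1,1]

```text
clock: 18.7
position: [0.4207, 0.0938, 0.1261]
ee_rot: [-0.001, 0.807, 0.59, -0.002]
contact_force: [1.0, 0.0, -1.9]
width: 0.0136
gripper_force: 24.4
```

Call:
carry_out:
  delta_pos:
    - [0,0,-0.073]
    - [0,0,-0.146]
    - [0,0,-0.219]
    - [0,0,-0.219]
  turn:
    - [0,0,0]
    - [0,0,0]
    - [0,0,0]
    - [0,0,0]
  claw: [1,1,1,1]

```text
clock: 19.1
position: [0.4249, 0.0943, 0.2192]
ee_rot: [0.002, 0.807, 0.59, 0.003]
contact_force: [0.1, 0.3, -0.2]
width: 0.0137
gripper_force: 24.6
```

Call:
carry_out:
  delta_pos:
    - [-0.013,0.095,0]
    - [-0.027,0.19,0]
    - [-0.04,0.286,0]
    - [-0.053,0.381,0]
    - [-0.053,0.381,0]
    - [-0.053,0.381,0.075]
    - [-0.053,0.381,0.15]
    - [-0.053,0.381,0.225]
    - [-0.053,0.381,0.225]
    - [-0.053,0.381,0.225]
    - [-0.053,0.381,0.225]
    - [-0.053,0.381,0.256]
  turn:
    - [0,0,0]
    - [0,0,0]
    - [0,0,0]
    - [0,0,0]
    - [0,0,0]
    - [0,0,0]
    - [0,0,0]
    - [0,0,0]
    - [0,0,0]
    - [0,0,0]
    - [0,0,0]
    - [0,0,0]
  claw: [1,1,1,1,1,1,1,1,1,1,1,1]

```text
clock: 20.3
position: [0.564, 0.0275, 0.1161]
ee_rot: [0.002, 0.807, 0.59, 0.003]
contact_force: [0.2, 0.0, -0.8]
width: 0.0135
gripper_force: 24.6
```

Call:
carry_out:
  delta_pos:
    - [0,0,0.031]
    - [0,0,0.063]
    - [0,0,0.094]
    - [0,0,0.094]
    - [0,0,0.094]
  turn:
    - [0,0,0]
    - [0,0,0]
    - [0,0,0]
    - [0,0,0]
    - [0,0,0]
  claw: [1,1,1,1,1]

```text
clock: 20.8
position: [0.5612, 0.0275, 0.0751]
ee_rot: [-0.0, 0.807, 0.59, -0.0]
contact_force: [-0.2, -0.9, 0.6]
width: 0.0134
gripper_force: 24.6
```

Run:
```python
from h import *
c=json.load(open("cmd.json")); c["p"]=[.5614,.0269,.075]; json.dump(c,open("cmd.json","w"))
r=rot(72.3); x,y=.5614,.0269
plan([([x,y,.075],r,.6,0),([x,y,.075],r,.53,2),([x,y,.33],r,.53,0,.04),([.53,.30,.34],rot(57),-.2,2)])
```

```text
D [[0,0,0],[0,0,0],[0,0,0],[0,0,0],[0,0,-0.091],[0,0,-0.182],[0,0,-0.273],[0,0,-0.364],[0,0,-0.455],[0,0,-0.546],[0,0,-0.637],[0.09,-0.04,-0.641]]
T [[0,0,0],[0,0,0],[0,0,0],[0,0,0],[0,0,0],[0,0,0],[0,0,0],[0,0,0],[0,0,0],[0,0,0],[0,0,0],[0,0,0.073]]
C [0.6,0.53,0.53,0.53,0.53,0.53,0.53,0.53,0.53,0.53,0.53,-0.2]
D [[0.087,-0.044,-0.003],[0.175,-0.088,-0.007],[0.263,-0.131,-0.011],[0.351,-0.175,-0.014],[0.439,-0.219,-0.018],[0.527,-0.263,-0.022],[0.527,-0.263,-0.022],[0.527,-0.263,-0.022]]
T [[0,0,0.073],[0,0,0.146],[0,0,0.219],[0,0,0.291],[0,0,0.364],[0,0,0.437],[0,0,0.437],[0,0,0.437]]
C [-0.2,-0.2,-0.2,-0.2,-0.2,-0.2,-0.2,-0.2]
```

Call:
carry_out:
  delta_pos:
    - [0,0,0]
    - [0,0,0]
    - [0,0,0]
    - [0,0,0]
    - [0,0,-0.091]
    - [0,0,-0.182]
    - [0,0,-0.273]
    - [0,0,-0.364]
    - [0,0,-0.455]
    - [0,0,-0.546]
    - [0,0,-0.637]
    - [0.09,-0.04,-0.641]
  turn:
    - [0,0,0]
    - [0,0,0]
    - [0,0,0]
    - [0,0,0]
    - [0,0,0]
    - [0,0,0]
    - [0,0,0]
    - [0,0,0]
    - [0,0,0]
    - [0,0,0]
    - [0,0,0]
    - [0,0,0.073]
  claw: [0.6,0.53,0.53,0.53,0.53,0.53,0.53,0.53,0.53,0.53,0.53,-0.2]

```text
clock: 22.0
position: [0.5602, 0.0635, 0.3378]
ee_rot: [0.005, 0.82, 0.572, 0.004]
contact_force: [0.7, 1.0, -0.0]
width: 0.0334
gripper_force: 0.0
```

Call:
carry_out:
  delta_pos:
    - [0.087,-0.044,-0.003]
    - [0.175,-0.088,-0.007]
    - [0.263,-0.131,-0.011]
    - [0.351,-0.175,-0.014]
    - [0.439,-0.219,-0.018]
    - [0.527,-0.263,-0.022]
    - [0.527,-0.263,-0.022]
    - [0.527,-0.263,-0.022]
  turn:
    - [0,0,0.073]
    - [0,0,0.146]
    - [0,0,0.219]
    - [0,0,0.291]
    - [0,0,0.364]
    - [0,0,0.437]
    - [0,0,0.437]
    - [0,0,0.437]
  claw: [-0.2,-0.2,-0.2,-0.2,-0.2,-0.2,-0.2,-0.2]

```text
clock: 22.8
position: [0.5295, 0.3013, 0.3406]
ee_rot: [0.0, 0.878, 0.478, -0.0]
contact_force: [-0.3, -1.2, -0.6]
width: 0.0513
gripper_force: 0.0
```

Run:
```python
from h import *
s=manip.get_state(); print(s["position"])
im,P0=look("wrist","w5"); np.savez("w5.npz",P=P0)
top,Pt=look("top","t5")
print(find("wrist","lid"),find("wrist","port_0"),find("wrist","column_0"))
b=rot(57).apply([.00056,.00058,0])
for n,P in (("wrist",(P0-b).reshape(-1,3)),("top",Pt.reshape(-1,3))):
    P=P[np.isfinite(P[:,0])]; near=np.hypot(P[:,0]-.553,P[:,1]-.379)<.12
    for nm,z0,z1 in (("plate",.013,.021),("collar",.0205,.0255),("bar",.049,.058)):
        a=P[near&(P[:,2]>z0)&(P[:,2]<z1)]; print(n,nm,len(a),np.median(a[:,2]).round(4),cv2.minAreaRect(a[:,:2].astype(np.float32)*1000))
# tubes in box seen from top
P=Pt.reshape(-1,3)
for h in [(.5614,.0269),(.5481,-.015),(.525,-.0874),(.5116,-.1293)]:
    a=P[(np.hypot(P[:,0]-h[0]+.003,P[:,1]-h[1])<.01)]; print("hole",h,np.sort(a[:,2])[-4:].round(3))
```

```text
[0.52949662 0.30129689 0.34061195]
[([0.5587, 0.3759, 0.012], 0.67)] [([0.5274, 0.4031, 0.0259], 0.94), ([0.4864, 0.4274, 0.0221], 0.66), ([0.6286, 0.3344, 0.0232], 0.55)] [([0.3898, 0.1723, 0.0255], 0.97), ([0.4289, 0.2679, 0.0264], 0.88), ([0.4076, 0.2207, 0.026], 0.83)]
wrist plate 4522 0.0173 ((567.8507690429688, 384.15496826171875), (201.71505737304688, 225.1043243408203), 17.419218063354492)
wrist collar 1064 0.022 ((561.213134765625, 385.40966796875), (225.45401000976562, 184.8477325439453), 88.23959350585938)
wrist bar 954 0.0528 ((594.5263061523438, 374.0171203613281), (239.2692108154297, 105.94247436523438), 83.47704315185547)
top plate 933 0.0173 ((568.6800537109375, 414.2567138671875), (135.645263671875, 194.5155029296875), 57.373252868652344)
top collar 278 0.0221 ((564.8656616210938, 415.9894714355469), (136.04808044433594, 188.46932983398438), 60.13234329223633)
top bar 181 0.0528 ((581.4449462890625, 373.913330078125), (235.16146850585938, 84.07208251953125), 80.91323852539062)
hole (0.5614, 0.0269) [0.084 0.085 0.085 0.086]
hole (0.5481, -0.015) [0.085 0.086 0.087 0.087]
hole (0.525, -0.0874) [0.084 0.084 0.085 0.086]
hole (0.5116, -0.1293) [0.044 0.044 0.049 0.049]
```

View pics/w5.png

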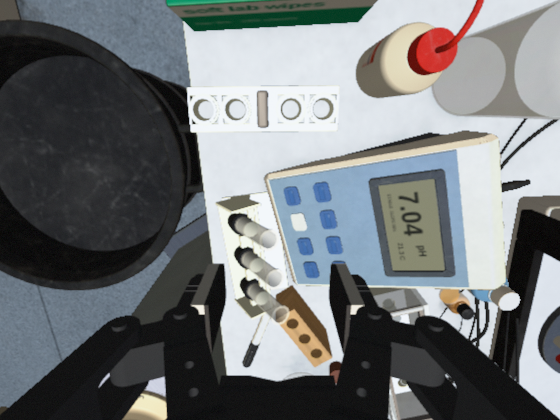

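All three tubes stand in the box with their tops at about 0.085. The lid shows at (187..340, 87..131) with its handle at (262,108). I'll fit it inside that crop.

Run:
```python
from h import *
b=rot(57).apply([.00056,.00058,0]); P=np.load("w5.npz")["P"]-b
A=P[80:138,182:346].reshape(-1,3); A=A[np.isfinite(A[:,0])]
for nm,z0,z1 in (("plate",.013,.0205),("collar",.0205,.0255),("bar",.049,.058)):
    a=A[(A[:,2]>z0)&(A[:,2]<z1)]; print(nm,len(a),np.median(a[:,2]).round(4),cv2.minAreaRect(a[:,:2].astype(np.float32)*1000),a.mean(0).round(4))
# columns: barrel clusters
B=P[195:330,225:292].reshape(-1,3); B=B[np.isfinite(B[:,0])&(B[:,2]>.06)]
print(len(B),B.mean(0)); np.save("colpts.npy",B)
print(find("top","column_0"))
```

```text
plate 4165 0.0172 ((556.549560546875, 379.1534423828125), (60.15268325805664, 208.08181762695312), 57.63047790527344) [0.557  0.3799 0.0173]
collar 893 0.0219 ((556.3776245117188, 379.1314392089844), (37.812381744384766, 199.9635009765625), 57.15864181518555) [0.5565 0.38   0.0219]
bar 383 0.0526 ((556.546142578125, 379.4359130859375), (44.22640609741211, 13.756330490112305), 58.78120803833008) [0.5569 0.3796 0.0524]
3199 [0.44514136 0.20938448 0.09702553]
[([0.4111, 0.2198, 0.0324], 0.75), ([0.5271, -0.085, 0.0131], 0.7), ([0.3873, 0.1695, 0.0255], 0.55)]
```

Run:
```python
from h import *
r=rot(57.4); x,y=.5566,.3793
plan([([x,y,.12],r,.06,0),([x,y,.03],r,.06,2,.03),([x,y,.03],r,1,5),([x,y,.30],r,1,1,.035)])
```

```text
D [[0.034,-0.009,0.092],[0.068,-0.017,0.183],[0.101,-0.026,0.275],[0.135,-0.035,0.367],[0.169,-0.043,0.459],[0.203,-0.052,0.55],[0.203,-0.052,0.606],[0.203,-0.052,0.663],[0.203,-0.052,0.719],[0.203,-0.052,0.775],[0.203,-0.052,0.775],[0.203,-0.052,0.775]]
T [[0,0,-0.002],[0,0,-0.004],[0,0,-0.007],[0,0,-0.009],[0,0,-0.011],[0,0,-0.013],[0,0,-0.013],[0,0,-0.013],[0,0,-0.013],[0,0,-0.013],[0,0,-0.013],[0,0,-0.013]]
C [0.06,0.06,0.06,0.06,0.06,0.06,0.06,0.06,0.06,0.06,0.06,0.06]
D [[0,0,0],[0,0,0],[0,0,0],[0,0,0],[0,0,0],[0,0,0],[0,0,-0.084],[0,0,-0.169],[0,0,-0.253],[0,0,-0.337],[0,0,-0.422],[0,0,-0.506]]
T 0 x12
C [1,1,1,1,1,1,1,1,1,1,1,1]
D [[0,0,-0.084],[-0.001,0,-0.169],[-0.001,0,-0.169]]
T 0 x3
C [1,1,1]
```

Call:
carry_out:
  delta_pos:
    - [0.034,-0.009,0.092]
    - [0.068,-0.017,0.183]
    - [0.101,-0.026,0.275]
    - [0.135,-0.035,0.367]
    - [0.169,-0.043,0.459]
    - [0.203,-0.052,0.55]
    - [0.203,-0.052,0.606]
    - [0.203,-0.052,0.663]
    - [0.203,-0.052,0.719]
    - [0.203,-0.052,0.775]
    - [0.203,-0.052,0.775]
    - [0.203,-0.052,0.775]
  turn:
    - [0,0,-0.002]
    - [0,0,-0.004]
    - [0,0,-0.007]
    - [0,0,-0.009]
    - [0,0,-0.011]
    - [0,0,-0.013]
    - [0,0,-0.013]
    - [0,0,-0.013]
    - [0,0,-0.013]
    - [0,0,-0.013]
    - [0,0,-0.013]
    - [0,0,-0.013]
  claw: [0.06,0.06,0.06,0.06,0.06,0.06,0.06,0.06,0.06,0.06,0.06,0.06]

```text
clock: 24.3
position: [0.557, 0.3796, 0.031]
ee_rot: [0.0, 0.877, 0.48, -0.0]
contact_force: [-0.3, -0.3, 0.8]
width: 0.0401
gripper_force: 0.0
```

Call:
carry_out:
  delta_pos:
    - [0,0,0]
    - [0,0,0]
    - [0,0,0]
    - [0,0,0]
    - [0,0,0]
    - [0,0,0]
    - [0,0,-0.084]
    - [0,0,-0.169]
    - [0,0,-0.253]
    - [0,0,-0.337]
    - [0,0,-0.422]
    - [0,0,-0.506]
  turn:
    - [0,0,0]
    - [0,0,0]
    - [0,0,0]
    - [0,0,0]
    - [0,0,0]
    - [0,0,0]
    - [0,0,0]
    - [0,0,0]
    - [0,0,0]
    - [0,0,0]
    - [0,0,0]
    - [0,0,0]
  claw: [1,1,1,1,1,1,1,1,1,1,1,1]
  force: 70

```text
clock: 25.5
position: [0.5558, 0.3798, 0.2338]
ee_rot: [0.0, 0.877, 0.48, -0.001]
contact_force: [1.5, -0.2, -3.9]
width: 0.0124
gripper_force: 69.0
```

Call:
carry_out:
  delta_pos:
    - [0,0,-0.084]
    - [-0.001,0,-0.169]
    - [-0.001,0,-0.169]
  turn:
    - [0,0,0]
    - [0,0,0]
    - [0,0,0]
  claw: [1,1,1]

```text
clock: 25.8
position: [0.5581, 0.3808, 0.3061]
ee_rot: [0.0, 0.877, 0.48, 0.005]
contact_force: [0.1, 0.1, -2.7]
width: 0.0125
gripper_force: 69.2
```

Run:
```python
from h import *
s=manip.get_state(); print({k:np.round(s[k],4) for k in ["clock","position","contact_force","moment","width","gripper_force"]})
r=rot(162.3)
plan([([.54,.30,.30],rot(87.4),1,0),([.52,.20,.30],rot(125),1,0),([.52,.12,.30],r,1,0),([.5369,-.0513,.28],r,1,1),([.5369,-.0513,.15],r,1,4,.03),([.5369,-.0513,.1205],r,1,3,.006)])
```

```text
{'clock': np.float64(25.8), 'position': array([0.5581, 0.3808, 0.3061]), 'contact_force': array([ 0.1017,  0.0906, -2.6567]), 'moment': array([-0.012 , -0.032 , -0.0129]), 'width': np.float64(0.0125), 'gripper_force': np.float64(69.1663)}
D [[-0.047,0.018,0],[-0.094,0.036,0],[-0.142,0.054,0]]
T [[0,0,-0.25],[0,0,-0.5],[0,0,-0.75]]
C [1,1,1]
D [[-0.05,-0.001,0],[-0.101,-0.002,0],[-0.152,-0.003,0]]
T [[0,0,-0.25],[0,0,-0.501],[0,0,-0.751]]
C [1,1,1]
D [[-0.047,-0.021,0],[-0.093,-0.041,0],[-0.14,-0.062,0]]
T [[0,0,-0.251],[0,0,-0.502],[0,0,-0.752]]
C [1,1,1]
D [[-0.033,-0.023,0],[-0.066,-0.046,0],[-0.098,-0.069,0],[-0.131,-0.092,0]]
T [[0,0,-0.249],[0,0,-0.498],[0,0,-0.746],[0,0,-0.995]]
C [1,1,1,1]
D [[-0.017,-0.036,0],[-0.072,-0.128,0.013],[-0.127,-0.221,0.025],[-0.182,-0.313,0.038],[-0.238,-0.406,0.051],[-0.238,-0.406,0.051],[-0.238,-0.406,0.116],[-0.238,-0.406,0.181],[-0.238,-0.406,0.246],[-0.238,-0.406,0.311],[-0.238,-0.406,0.376],[-0.238,-0.406,0.376]]
T [[0,0,-0.249],[0,0,-0.249],[0,0,-0.249],[0,0,-0.249],[0,0,-0.249],[0,0,-0.249],[0,0,-0.249],[0,0,-0.249],[0,0,-0.249],[0,0,-0.249],[0,0,-0.249],[0,0,-0.249]]
C [1,1,1,1,1,1,1,1,1,1,1,1]
D [[0,0,0],[0,0,0],[0,0,0],[0,0,0.015],[0,0,0.029],[0,0,0.044],[0,0,0.059],[0,0,0.073],[0,0,0.073],[0,0,0.073],[0,0,0.073]]
T 0 x11
C [1,1,1,1,1,1,1,1,1,1,1]
```

Call:
carry_out:
  delta_pos:
    - [-0.047,0.018,0]
    - [-0.094,0.036,0]
    - [-0.142,0.054,0]
  turn:
    - [0,0,-0.25]
    - [0,0,-0.5]
    - [0,0,-0.75]
  claw: [1,1,1]

```text
clock: 26.1
position: [0.5427, 0.3194, 0.2979]
ee_rot: [-0.001, 0.765, 0.644, -0.002]
contact_force: [0.4, 0.1, -3.2]
width: 0.0123
gripper_force: 69.1
```

Call:
carry_out:
  delta_pos:
    - [-0.05,-0.001,0]
    - [-0.101,-0.002,0]
    - [-0.152,-0.003,0]
  turn:
    - [0,0,-0.25]
    - [0,0,-0.501]
    - [0,0,-0.751]
  claw: [1,1,1]

```text
clock: 26.4
position: [0.5308, 0.2595, 0.2981]
ee_rot: [-0.001, 0.624, 0.781, -0.002]
contact_force: [1.0, -0.1, -4.2]
width: 0.0123
gripper_force: 69.1
```

Call:
carry_out:
  delta_pos:
    - [-0.047,-0.021,0]
    - [-0.093,-0.041,0]
    - [-0.14,-0.062,0]
  turn:
    - [0,0,-0.251]
    - [0,0,-0.502]
    - [0,0,-0.752]
  claw: [1,1,1]

```text
clock: 26.7
position: [0.5185, 0.1996, 0.2983]
ee_rot: [-0.002, 0.459, 0.888, -0.001]
contact_force: [0.5, -0.3, -4.0]
width: 0.0124
gripper_force: 69.1
```

Call:
carry_out:
  delta_pos:
    - [-0.033,-0.023,0]
    - [-0.066,-0.046,0]
    - [-0.098,-0.069,0]
    - [-0.131,-0.092,0]
  turn:
    - [0,0,-0.249]
    - [0,0,-0.498]
    - [0,0,-0.746]
    - [0,0,-0.995]
  claw: [1,1,1,1]

```text
clock: 27.1
position: [0.5185, 0.1358, 0.2984]
ee_rot: [-0.002, 0.215, 0.977, -0.001]
contact_force: [-0.2, 0.3, -4.4]
width: 0.0125
gripper_force: 69.1
```

Call:
carry_out:
  delta_pos:
    - [-0.017,-0.036,0]
    - [-0.072,-0.128,0.013]
    - [-0.127,-0.221,0.025]
    - [-0.182,-0.313,0.038]
    - [-0.238,-0.406,0.051]
    - [-0.238,-0.406,0.051]
    - [-0.238,-0.406,0.116]
    - [-0.238,-0.406,0.181]
    - [-0.238,-0.406,0.246]
    - [-0.238,-0.406,0.311]
    - [-0.238,-0.406,0.376]
    - [-0.238,-0.406,0.376]
  turn:
    - [0,0,-0.249]
    - [0,0,-0.249]
    - [0,0,-0.249]
    - [0,0,-0.249]
    - [0,0,-0.249]
    - [0,0,-0.249]
    - [0,0,-0.249]
    - [0,0,-0.249]
    - [0,0,-0.249]
    - [0,0,-0.249]
    - [0,0,-0.249]
    - [0,0,-0.249]
  claw: [1,1,1,1,1,1,1,1,1,1,1,1]

```text
clock: 28.3
position: [0.5324, -0.0493, 0.1454]
ee_rot: [-0.006, 0.154, 0.988, 0.001]
contact_force: [-1.1, 1.0, -4.4]
width: 0.0121
gripper_force: 69.2
```

Call:
carry_out:
  delta_pos:
    - [0,0,0]
    - [0,0,0]
    - [0,0,0]
    - [0,0,0.015]
    - [0,0,0.029]
    - [0,0,0.044]
    - [0,0,0.059]
    - [0,0,0.073]
    - [0,0,0.073]
    - [0,0,0.073]
    - [0,0,0.073]
  turn:
    - [0,0,0]
    - [0,0,0]
    - [0,0,0]
    - [0,0,0]
    - [0,0,0]
    - [0,0,0]
    - [0,0,0]
    - [0,0,0]
    - [0,0,0]
    - [0,0,0]
    - [0,0,0]
  claw: [1,1,1,1,1,1,1,1,1,1,1]

```text
clock: 29.4
position: [0.5369, -0.0509, 0.1232]
ee_rot: [0.0, 0.154, 0.988, -0.0]
contact_force: [-4.2, 1.1, 10.6]
width: 0.0126
gripper_force: 71.3
```

Call:
carry_out:
  delta_pos:
    - [0,0,0]
    - [0,0,0]
    - [0,0,0]
    - [0,0,-0.1]
    - [0,0,-0.2]
    - [0,0,-0.3]
    - [0,0,-0.4]
    - [0,0,-0.4]
    - [0,0,-0.4]
  turn:
    - [0,0,0]
    - [0,0,0]
    - [0,0,0]
    - [0,0,0]
    - [0,0,0]
    - [0,0,0]
    - [0,0,0]
    - [0,0,0]
    - [0,0,0]
  claw: [0.3,0.3,0.3,0.3,0.3,0.3,0.3,0.3,0.3]

```text
clock: 30.3
position: [0.5375, -0.051, 0.2819]
ee_rot: [0.001, 0.154, 0.988, -0.0]
contact_force: [0.3, 1.3, -1.2]
width: 0.0304
gripper_force: 0.0
```

Run:
```python
from h import *
c=json.load(open("cmd.json")); c["p"]=[.5369,-.0513,.2813]; json.dump(c,open("cmd.json","w"))
print(manip.get_state()["position"])
im,P=look("wrist","w6"); np.savez("w6.npz",P=P); P=(P-rot(162.3).apply([.00056,.00058,0])).reshape(-1,3)
th=np.radians(-17.7); M=np.array([[np.cos(th),np.sin(th)],[-np.sin(th),np.cos(th)]]); l=(P[:,:2]-[.5369,-.0513])@M.T
near=(abs(l[:,0])<.034)&(abs(l[:,1])<.109)
for nm,z0,z1 in (("plate",.1045,.1105),("collar",.1108,.117),("bar",.139,.15)):
    m=near&(P[:,2]>z0)&(P[:,2]<z1); a=P[m]; A=np.c_[l[m],np.ones(m.sum())]
    print(nm,len(a),np.median(a[:,2]).round(4),cv2.minAreaRect(l[m].astype(np.float32)*1000),"plane",np.linalg.lstsq(A,a[:,2],rcond=None)[0].round(4))
```

```text
[ 0.53746094 -0.05095129  0.28188888]
plate 8002 0.1076 ((-0.00476837158203125, 0.00363922119140625), (67.98519897460938, 217.96945190429688), 0.0006910255760885775) plane [-0.0023  0.0004  0.1077]
collar 1654 0.1124 ((-0.7305469512939453, 0.2960968017578125), (41.624202728271484, 200.45947265625), 0.36765754222869873) plane [0.0014 0.0003 0.1124]
bar 709 0.1431 ((1.2831134796142578, 0.15179443359375), (13.729893684387207, 45.54389572143555), 89.60416412353516) plane [0.0097 0.0319 0.1428]
```

View pics/w6.png

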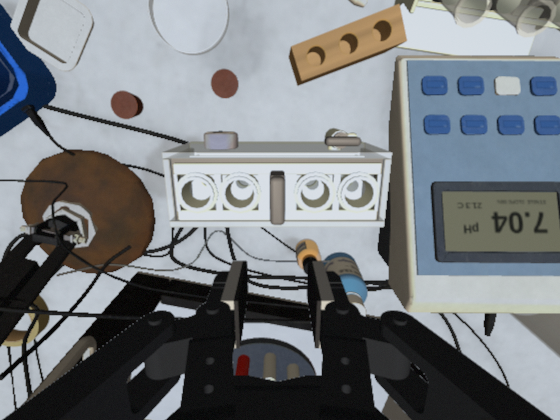

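The lid lies flat in the recess, with plate top 0.1076 and collars 0.1124; its ports are at (198,190), (240,190), (315,190) and (357,190). Next I'll fit ports and columns.

Run:
```python
from h import *
from scipy.optimize import least_squares
# ports
r=rot(162.3); b=r.apply([.00056,.00058,0]); P=np.load("w6.npz")["P"]; C=np.array([.5375,-.051,.2819])+r.apply([.079,0,-.1423])
th=np.radians(-17.7); M=np.array([[np.cos(th),np.sin(th)],[-np.sin(th),np.cos(th)]])
t=(C[2]-.1124)/(C[2]-P[...,2]); X=C+t[...,None]*(P-C)-b; l=(X[...,:2]-[.5369,-.0513])@M.T
low=(P[...,2]<.1100)&(abs(l[...,0])<.03)&(abs(l[...,1])<.105)
for y in (82,38,-38,-82):
    m=low&(np.hypot(l[...,0],l[...,1]-y/1000)<.0165); m=cv2.morphologyEx(m.astype(np.uint8),cv2.MORPH_OPEN,np.ones((3,3)))>0
    q=l[m]*1000; c=np.array([(q[:,0].min()+q[:,0].max())/2,(q[:,1].min()+q[:,1].max())/2]); print(y,m.sum(),c.round(1),q.mean(0).round(1),np.ptp(q,axis=0).round(1),(M.T@(c/1000)+[.5369,-.0513]).round(4))
# columns
B=np.load("colpts.npy"); 
row=np.array([.39,.92,0]); 
for o in [(.4289,.270),(.409,.2215),(.388,.170)]:
    o=np.array([*o,.028]); a0=np.array([.46,-.195,.866])
    d=B-o; pr=d@a0; perp=np.linalg.norm(d-np.outer(pr,a0),axis=1); Q=B[(perp<.022)&(pr>.058)&(pr<.103)]
    def f(p):
        a=np.array([p[2],p[3],1]); a/=np.linalg.norm(a); d=Q-np.array([p[0],p[1],.10]); return np.linalg.norm(d-np.outer(d@a,a),axis=1)-.012
    s=least_squares(f,[*(o+a0*.083)[:2],.53,-.22],loss="soft_l1",f_scale=.001); a=np.array([s.x[2],s.x[3],1]); n=np.linalg.norm(a)
    print(len(Q),"at z=.1:",s.x[:2].round(4),"tilt",np.degrees(np.arccos(1/n)).round(1),"az",np.degrees(np.arctan2(a[1],a[0])).round(1),"rms",np.sqrt(np.mean(f(s.x)**2)).round(4),"zmax",Q[:,2].max().round(4),B[perp<.03][:,2].max().round(4))
```

```text
82 579 [ 0.8 81.6] [ 0.9 81.8] [25.9 27.1] [0.5625 0.0262]
38 579 [ 0.9 38.4] [ 0.9 38. ] [25.8 27.3] [ 0.5494 -0.015 ]
-38 581 [  1.4 -37.8] [  1.2 -37.6] [26.8 27.2] [ 0.5267 -0.0878]
-82 581 [  1.4 -81.1] [  1.3 -81.3] [26.9 27.3] [ 0.5136 -0.129 ]
438 at z=.1: [0.4703 0.2528] tilt 28.5 az -22.7 rms 0.0009 zmax 0.1212 0.1309
451 at z=.1: [0.4472 0.2039] tilt 28.7 az -22.1 rms 0.0008 zmax 0.1225 0.1304
454 at z=.1: [0.4241 0.1549] tilt 28.9 az -22.6 rms 0.0008 zmax 0.1232 0.1301
```

Run:
```python
from h import *
az=np.radians(-24); L=np.array([np.cos(az),np.sin(az)]); W=np.array([-np.sin(az),np.cos(az)])
Ps=[np.load(f)["P"].reshape(-1,3) for f in ("w5.npz","wrist2.npz","w6.npz","top1.npz","top0.npz","scene0.npz","wrist1.npz")]
P=np.concatenate(Ps); P=P[np.isfinite(P[:,0])]; d=P[:,:2]-[.4472,.2039]; u=d@L; v=d@W
us=np.arange(-.10,.12,.01); print("u    ",' '.join("%4d"%(x*1000) for x in us))
for v0 in np.arange(-.10,.10,.01):
    row=[]
    for u0 in us:
        a=P[(u>=u0)&(u<u0+.01)&(v>=v0)&(v<v0+.01)&(P[:,2]<.2),2]; row.append("%3d/%-3d"%(np.percentile(a,2)*1000,np.percentile(a,98)*1000) if len(a)>3 else "   .   ")
    print("%4d"%(v0*1000),' '.join(row))
```

```text
u     -100  -90  -80  -70  -60  -50  -40  -30  -20  -10    0    9   19   29   39   49   59   69   79   89   99  109
-100  -3/1    -3/2    -3/2    -3/1    -4/1    -4/3    -3/3    -3/2    -3/2    -2/70   -2/71    0/71   67/71   -1/70   -2/1    -4/1    -3/2    -2/2    -3/3    -4/3    -3/1    -2/1  
 -90  -6/2    -3/1    -3/2    -2/40   -2/56   -2/73   -2/83   -1/80   -1/75   -2/69   -2/63   -2/69   -1/70   -2/69   -3/1    -2/1    -3/1    -4/2    -2/2    -2/1    -3/1    -3/2  
 -80  -4/2    -3/1    -4/2    -2/32   19/50   13/67   40/80    5/77    4/71    4/67    2/7     0/8    -3/5    -2/26   -2/30   -2/33   -2/35   -3/27   -3/1    -3/2    -3/2    -4/3  
 -70 -774/2    -3/2    -5/2    -2/31   20/30   14/59   12/68    4/85    4/101   4/120   3/128   2/123  -4/118  -1/31    0/36   -1/41   -1/45   -1/49   -1/53   -1/57   -1/61   -1/65 
 -60 -900/1    -4/2    -4/2    -3/33   21/41   39/60   11/74    4/93    4/109   4/129   4/129   4/118  -1/118  11/33   30/36   34/42   39/47   44/51   49/56   53/61   58/66   61/69 
 -50 -906/2    -3/2    -4/1    -3/32   21/36   18/59   48/69    5/87    4/103
[... 1961 characters left out ...]
-5/30   22/30   20/55   35/64    6/79   41/96    4/113   4/128   4/124  21/119  31/38   36/45   40/49   45/52   50/57   54/64   59/69   65/71   69/76 
  69 -907/-8  -905/2    -3/2    -3/32   21/30   15/24    9/55   16/54    4/70    4/70    4/63    4/23   23/33   32/39   37/49   43/52   46/54   51/58   55/67   60/70   65/72   69/77 
  79 -906/-890 -903/1    -3/1    -4/36    0/50    0/67    0/82    0/83   -1/77   -1/71   -2/65   -1/28   25/35   32/43   40/51   45/52   46/54   51/60   56/68   66/71   66/73   70/78 
  89 -909/-895 -908/2    -5/1    -4/2    -3/3    -4/2    -2/0    -2/0    -1/1    -2/1    -2/1    -1/28   26/34   32/42   38/49   43/52   47/54   51/61   57/68   65/72   66/74   70/78
```

```bash
cat >> h.py <<'E'
AX=np.array([.5*np.cos(np.radians(-25)),.5*np.sin(np.radians(-25)),.866])
RC=rot(65,30,-25)
def pick(A,mid=None):
    T=np.array([*A,.1])-.02*AX
    w=[(T+.16*AX,RC,.06,1),(T+.05*AX,RC,.06,0),(T,RC,.06,2,.025),(T,RC,1,4),(T+[0,0,.03],RC,1,2,.01)]
    plan((mid or [])+w)
E
python3 - <<'E'
from h import *
pick((.4241,.1549),[([.48,.05,.30],rot(120),.06,0)])
E
```

```text
D [[0.035,0.033,-0.008],[0.071,0.066,-0.016],[0.106,0.099,-0.023],[0.142,0.132,-0.031]]
T [[0,0,0.235],[0,0,0.47],[0,0,0.705],[0,0,0.94]]
C [0.06,0.06,0.06,0.06]
D [[0.047,0.013,-0.008],[0.093,0.025,-0.016],[0.108,0.043,0.009],[0.124,0.061,0.033]]
T [[0,0,0.235],[0,0,0.47],[0.107,0.074,0.694],[0.215,0.148,0.917]]
C [0.06,0.06,0.06,0.06]
D [[0.02,0.012,0.025],[0.041,0.024,0.049],[0.062,0.036,0.073],[0.083,0.048,0.098]]
T [[0.116,0.06,0.224],[0.231,0.12,0.447],[0.346,0.18,0.671],[0.461,0.24,0.895]]
C [0.06,0.06,0.06,0.06]
D [[0.022,0.008,0.024],[0.045,0.016,0.049],[0.045,0.016,0.049],[0.052,0.006,0.14],[0.059,-0.005,0.23],[0.066,-0.015,0.321],[0.069,-0.02,0.362],[0.072,-0.024,0.404],[0.075,-0.029,0.445],[0.075,-0.029,0.445],[0.075,-0.029,0.445],[0.075,-0.029,0.445]]
T [[0.115,0.06,0.224],[0.231,0.12,0.447],[0.231,0.12,0.447],[0.231,0.12,0.447],[0.231,0.12,0.447],[0.231,0.12,0.447],[0.231,0.12,0.447],[0.231,0.12,0.447],[0.231,0.12,0.447],[0.231,0.12,0.447],[0.231,0.12,0.447],[0.231,0.12,0.447]]
C [0.06,0.06,0.06,0.06,0.06,0.06,0.06,0.06,0.06,0.06,0.06,1]
D [[0,0,0],[0,0,0],[0,0,0],[0,0,0],[0,-0.012,-0.022],[0,-0.025,-0.043],[0,-0.037,-0.065],[0,-0.037,-0.065],[0,-0.037,-0.065]]
T 0 x9
C [1,1,1,1,1,1,1,1,1]
```

Call:
carry_out:
  delta_pos:
    - [0.035,0.033,-0.008]
    - [0.071,0.066,-0.016]
    - [0.106,0.099,-0.023]
    - [0.142,0.132,-0.031]
  turn:
    - [0,0,0.235]
    - [0,0,0.47]
    - [0,0,0.705]
    - [0,0,0.94]
  claw: [0.06,0.06,0.06,0.06]

```text
clock: 30.75
position: [0.4976, 0.0174, 0.2913]
ee_rot: [-0.002, 0.392, 0.92, -0.001]
contact_force: [1.5, 0.7, -0.0]
width: 0.0402
gripper_force: 0.0
```

Call:
carry_out:
  delta_pos:
    - [0.047,0.013,-0.008]
    - [0.093,0.025,-0.016]
    - [0.108,0.043,0.009]
    - [0.124,0.061,0.033]
  turn:
    - [0,0,0.235]
    - [0,0,0.47]
    - [0.107,0.074,0.694]
    - [0.215,0.148,0.917]
  claw: [0.06,0.06,0.06,0.06]

```text
clock: 31.15
position: [0.4805, 0.0701, 0.2792]
ee_rot: [-0.059, 0.598, 0.798, -0.038]
contact_force: [-0.2, -0.6, 0.2]
width: 0.0399
gripper_force: 0.0
```

Call:
carry_out:
  delta_pos:
    - [0.02,0.012,0.025]
    - [0.041,0.024,0.049]
    - [0.062,0.036,0.073]
    - [0.083,0.048,0.098]
  turn:
    - [0.116,0.06,0.224]
    - [0.231,0.12,0.447]
    - [0.346,0.18,0.671]
    - [0.461,0.24,0.895]
  claw: [0.06,0.06,0.06,0.06]

```text
clock: 31.55
position: [0.4849, 0.1076, 0.2384]
ee_rot: [-0.169, 0.756, 0.622, -0.109]
contact_force: [-0.6, 0.3, -0.5]
width: 0.0396
gripper_force: 0.0
```

Call:
carry_out:
  delta_pos:
    - [0.022,0.008,0.024]
    - [0.045,0.016,0.049]
    - [0.045,0.016,0.049]
    - [0.045,0.016,0.049]
    - [0.045,0.016,0.049]
  turn:
    - [0.115,0.06,0.224]
    - [0.231,0.12,0.447]
    - [0.231,0.12,0.447]
    - [0.231,0.12,0.447]
    - [0.231,0.12,0.447]
  claw: [0.06,0.06,0.06,0.06,0.06]

```text
clock: 32.05
position: [0.4873, 0.1258, 0.2214]
ee_rot: [-0.218, 0.814, 0.52, -0.139]
contact_force: [0.8, -0.7, 0.3]
width: 0.0404
gripper_force: 0.0
```

Run:
```python
from h import *
s=manip.get_state(); print(s["clock"],s["position"],s["ee_rot"],s["qpos"].round(2))
T=np.array([.4241,.1549,.1])-.02*AX; print("want",T+.16*AX,RC.as_quat(scalar_first=True))
c=dict(p=(T+.16*AX).tolist(),q=RC.as_quat().tolist()); json.dump(c,open("cmd.json","w"))
im,P=look("wrist","w7"); np.savez("w7.npz",P=P)
Q=R.from_quat(s["ee_rot"],scalar_first=True)
# columns in the tool frame of the picture
L=Q.inv().apply(P.reshape(-1,3)-s["position"]); m=np.isfinite(L[:,0])&(L[:,2]>.12)&(L[:,2]<.20)&(abs(L[:,0])<.02)&(abs(L[:,1])<.02); a=L[m]
for z in np.arange(.12,.2,.01):
    b=a[(a[:,2]>=z)&(a[:,2]<z+.01)]
    if len(b): print(z.round(2),len(b),"x",b[:,0].min().round(4),b[:,0].max().round(4),"y",b[:,1].min().round(4),b[:,1].max().round(4))
plan([(T+.05*AX,RC,.06,0),(T,RC,.06,2,.025),(T,RC,1,4),(T+[0,0,.03],RC,1,2,.01)])
```

```text
32.05 [0.48727791 0.12582754 0.22137366] [-0.21811278  0.8141413   0.51987804 -0.13902367] [-0.03  0.43  1.42  0.2   1.78  0.4 ]
want [0.48754155 0.12531672 0.22124   ] [-0.21828577  0.81465358  0.51899157 -0.13906337]
0.12 119 x -0.0107 0.0118 y -0.0096 0.0106
0.13 144 x -0.0108 0.0118 y -0.0109 0.0117
0.14 128 x -0.0105 0.0119 y -0.0103 0.0122
0.15 115 x -0.0104 0.012 y -0.0107 0.0125
0.16 141 x -0.0105 0.0121 y -0.0099 0.016
0.17 245 x -0.02 0.0199 y -0.0103 0.0181
0.18 39 x 0.002 0.0122 y -0.0105 0.0126
0.19 178 x -0.0194 0.0195 y -0.0141 0.0198
D [[0,0,0.092],[0,0,0.183],[0,0,0.275],[0,0,0.337],[0,0,0.4],[0,0,0.4],[0,0,0.4],[0,0,0.4],[0,0,0.4],[0,0,0.4],[0,0,0.4],[0,0,0.4]]
T 0 x12
C [0.06,0.06,0.06,0.06,0.06,0.06,0.06,1,1,1,1,1]
D [[0,-0.009,-0.016],[0,-0.019,-0.032],[0,-0.028,-0.049],[0,-0.038,-0.065],[0,-0.038,-0.065],[0,-0.038,-0.065]]
T 0 x6
C [1,1,1,1,1,1]
```

View pics/w7.png

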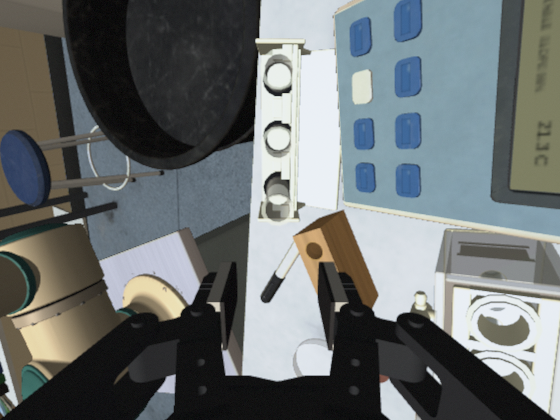

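The view is along the column axes, with the near column centred between the fingers at about (278,190). Descending to grip it.

Call:
carry_out:
  delta_pos:
    - [0,0,0.092]
    - [0,0,0.183]
    - [0,0,0.275]
    - [0,0,0.337]
    - [0,0,0.4]
    - [0,0,0.4]
    - [0,0,0.4]
    - [0,0,0.4]
    - [0,0,0.4]
    - [0,0,0.4]
    - [0,0,0.4]
    - [0,0,0.4]
  turn:
    - [0,0,0]
    - [0,0,0]
    - [0,0,0]
    - [0,0,0]
    - [0,0,0]
    - [0,0,0]
    - [0,0,0]
    - [0,0,0]
    - [0,0,0]
    - [0,0,0]
    - [0,0,0]
    - [0,0,0]
  claw: [0.06,0.06,0.06,0.06,0.06,0.06,0.06,1,1,1,1,1]
  force: 60

```text
clock: 33.3
position: [0.4165, 0.1598, 0.0838]
ee_rot: [-0.218, 0.815, 0.519, -0.138]
contact_force: [0.9, -1.1, 6.7]
width: 0.023
gripper_force: 58.6
```

Call:
carry_out:
  delta_pos:
    - [0,-0.009,-0.016]
    - [0,-0.019,-0.032]
    - [0,-0.028,-0.049]
    - [0,-0.038,-0.065]
    - [0,-0.038,-0.065]
    - [0,-0.038,-0.065]
  turn:
    - [0,0,0]
    - [0,0,0]
    - [0,0,0]
    - [0,0,0]
    - [0,0,0]
    - [0,0,0]
  claw: [1,1,1,1,1,1]

```text
clock: 33.9
position: [0.4151, 0.1598, 0.1129]
ee_rot: [-0.218, 0.815, 0.519, -0.139]
contact_force: [-0.2, 0.1, -0.5]
width: 0.0228
gripper_force: 58.6
```

```bash
cat >> h.py <<'E'
def place(p,start,z=.30):
    r=rot(72.3); s=np.array(start)
    plan([(s+[0,0,.12],RC,1,0,.04),([s[0]+.03,s[1]-.03,z],rot(68),1,0),([*p,z],r,1,1),([*p,.195],r,1,4,.035),([*p,.167],r,1,1,.01),([*p,.157],r,1,2,.004)])
E
python3 - <<'E'
from h import *
c=json.load(open("cmd.json")); print(c["p"]); place((.5629,.0267),c["p"])
E
```

```text
[0.4148886627393447, 0.15919531710649204, 0.11279259589288514]
D [[0,-0.05,-0.087],[0,-0.1,-0.173],[0,-0.15,-0.26],[-0.009,-0.149,-0.309],[-0.018,-0.149,-0.358],[-0.027,-0.148,-0.406],[-0.036,-0.148,-0.455],[-0.063,-0.067,-0.502],[-0.09,0.015,-0.549],[-0.117,0.096,-0.596],[-0.144,0.178,-0.643],[-0.144,0.178,-0.643]]
T [[0,0,0],[0,0,0],[0,0,0],[-0.25,-0.007,-0.024],[-0.5,-0.013,-0.049],[-0.75,-0.02,-0.073],[-1,-0.026,-0.098],[-1,-0.035,-0.133],[-0.999,-0.045,-0.168],[-0.999,-0.054,-0.203],[-0.999,-0.064,-0.238],[-0.999,-0.064,-0.238]]
C [1,1,1,1,1,1,1,1,1,1,1,1]
D [[0,0,0.087],[0,0,0.175],[0,0,0.262],[0,0,0.262],[0,0,0.262],[0,0,0.262],[0,0,0.262],[0,0,0.285],[0,0,0.309],[0,0,0.332],[0,0,0.332],[0,0,0.34]]
T 0 x12
C [1,1,1,1,1,1,1,1,1,1,1,1]
D [[0,0,0.009],[0,0,0.017],[0,0,0.017],[0,0,0.017]]
T 0 x4
C [1,1,1,1]
```

Call:
carry_out:
  delta_pos:
    - [0,-0.05,-0.087]
    - [0,-0.1,-0.173]
    - [0,-0.15,-0.26]
    - [-0.009,-0.149,-0.309]
    - [-0.018,-0.149,-0.358]
    - [-0.027,-0.148,-0.406]
    - [-0.036,-0.148,-0.455]
    - [-0.063,-0.067,-0.502]
    - [-0.09,0.015,-0.549]
    - [-0.117,0.096,-0.596]
    - [-0.144,0.178,-0.643]
    - [-0.144,0.178,-0.643]
  turn:
    - [0,0,0]
    - [0,0,0]
    - [0,0,0]
    - [-0.25,-0.007,-0.024]
    - [-0.5,-0.013,-0.049]
    - [-0.75,-0.02,-0.073]
    - [-1,-0.026,-0.098]
    - [-1,-0.035,-0.133]
    - [-0.999,-0.045,-0.168]
    - [-0.999,-0.054,-0.203]
    - [-0.999,-0.064,-0.238]
    - [-0.999,-0.064,-0.238]
  claw: [1,1,1,1,1,1,1,1,1,1,1,1]

```text
clock: 35.1
position: [0.5662, 0.0239, 0.2981]
ee_rot: [0.001, 0.808, 0.589, -0.001]
contact_force: [-0.3, -0.2, -1.3]
width: 0.023
gripper_force: 59.2
```

Call:
carry_out:
  delta_pos:
    - [0,0,0.087]
    - [0,0,0.175]
    - [0,0,0.262]
    - [0,0,0.262]
    - [0,0,0.262]
    - [0,0,0.262]
    - [0,0,0.262]
    - [0,0,0.285]
    - [0,0,0.309]
    - [0,0,0.332]
    - [0,0,0.332]
  turn:
    - [0,0,0]
    - [0,0,0]
    - [0,0,0]
    - [0,0,0]
    - [0,0,0]
    - [0,0,0]
    - [0,0,0]
    - [0,0,0]
    - [0,0,0]
    - [0,0,0]
    - [0,0,0]
  claw: [1,1,1,1,1,1,1,1,1,1,1]

```text
clock: 36.2
position: [0.5629, 0.0269, 0.1655]
ee_rot: [-0.0, 0.807, 0.59, -0.001]
contact_force: [0.6, -1.3, -0.3]
width: 0.0227
gripper_force: 59.2
```

Run:
```python
from h import *
s=manip.get_state(); print({k:np.round(s[k],4) for k in ["clock","position","ee_rot","contact_force","moment","width","gripper_force"]})
im,P=look("scene"); cv2.imwrite("pics/s8.png",cv2.resize(im["image"][150:330,200:440,::-1],None,fx=3,fy=3))
```

```text
{'clock': np.float64(36.2), 'position': array([0.5629, 0.0269, 0.1655]), 'ee_rot': array([-3.000e-04,  8.074e-01,  5.900e-01, -7.000e-04]), 'contact_force': array([ 0.6219, -1.3115, -0.2762]), 'moment': array([-0.1429, -0.2203, -0.0108]), 'width': np.float64(0.0227), 'gripper_force': np.float64(59.1562)}
```

View pics/s8.png

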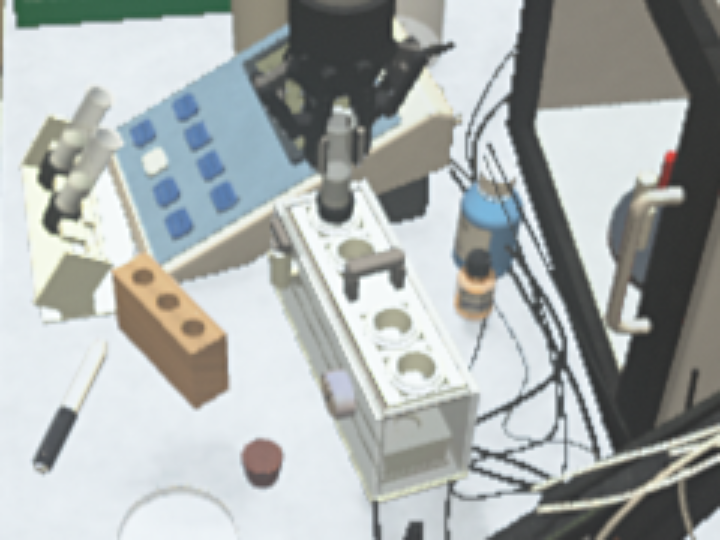

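The scene crop shows the column upright in the end port at about (337,205). Pressing it home now.

Call:
carry_out:
  delta_pos:
    - [0,0,0.009]
    - [0,0,0.018]
    - [0,0,0.026]
    - [0,0,0.034]
    - [0,0,0.034]
    - [0,0,0.034]
  turn:
    - [0,0,0]
    - [0,0,0]
    - [0,0,0]
    - [0,0,0]
    - [0,0,0]
    - [0,0,0]
  claw: [1,1,1,1,1,1]

```text
clock: 36.85
position: [0.5636, 0.0269, 0.16]
ee_rot: [0.002, 0.807, 0.59, 0.002]
contact_force: [-7.8, -1.0, 34.0]
width: 0.023
gripper_force: 63.2
```

Call:
carry_out:
  delta_pos:
    - [0,0,-0.012]
    - [0,0,-0.012]
    - [0,0,-0.012]
    - [0,0,-0.1]
    - [0,0,-0.2]
    - [0,0,-0.3]
    - [0,0,-0.366]
    - [0,0,-0.366]
    - [0,0,-0.366]
  turn:
    - [0,0,0]
    - [0,0,0]
    - [0,0,0]
    - [0,0,0]
    - [0,0,0]
    - [0,0,0]
    - [0,0,0]
    - [0,0,0]
    - [0,0,0]
  claw: [1,0.1,0.1,0.1,0.1,0.1,0.1,0.06,0.06]

```text
clock: 37.75
position: [0.5631, 0.0273, 0.299]
ee_rot: [-0.0, 0.807, 0.59, -0.0]
contact_force: [-0.7, 0.5, -1.2]
width: 0.0403
gripper_force: 0.0
```

Run:
```python
from h import *
s=manip.get_state(); print(s["position"])
c=json.load(open("cmd.json")); c["p"]=[.5629,.0267,.3]; json.dump(c,open("cmd.json","w"))
im,P=look("wrist","w9"); P=P-rot(72.3).apply([.00056,.00058,0]); a=P.reshape(-1,3); a=a[np.isfinite(a[:,0])&(np.hypot(a[:,0]-.563,a[:,1]-.0267)<.03)&(a[:,2]>.12)&(a[:,2]<.22)]
print(len(a),np.percentile(a[:,2],[50,90,97,100]).round(4))
for z in (.13,.15,.17,.19,.203):
    b=a[(a[:,2]>=z)&(a[:,2]<z+.008)]
    if len(b): print(z,len(b),((b.min(0)+b.max(0))/2).round(4),np.ptp(b,axis=0).round(4))
pick((.4472,.2039),[([.53,.12,.30],rot(68,10,-25),.06,0)])
```

```text
[0.56307964 0.02732743 0.2990236 ]
1587 [0.1807 0.2054 0.2061 0.2075]
0.13 36 [0.5633 0.0313 0.1343] [0.0211 0.0141 0.0074]
0.15 136 [0.563  0.0272 0.154 ] [0.0218 0.0222 0.0079]
0.17 120 [0.5627 0.0271 0.1741] [0.0221 0.0223 0.0077]
0.19 121 [0.5619 0.0271 0.194 ] [0.0206 0.0229 0.008 ]
0.203 452 [0.5621 0.0268 0.2053] [0.0273 0.0277 0.0045]
D [[0.066,-0.05,0],[0.131,-0.099,0],[0.197,-0.149,0],[0.235,-0.178,0.066],[0.274,-0.207,0.131],[0.312,-0.237,0.197],[0.312,-0.237,0.197],[0.318,-0.282,0.276],[0.324,-0.328,0.356],[0.329,-0.373,0.435],[0.332,-0.394,0.471],[0.335,-0.414,0.507]]
T [[0.111,0.01,0.048],[0.222,0.02,0.096],[0.332,0.03,0.143],[0.554,0.041,0.175],[0.777,0.053,0.207],[0.999,0.064,0.238],[0.999,0.064,0.238],[0.999,0.064,0.238],[0.999,0.064,0.238],[0.999,0.064,0.238],[0.999,0.064,0.238],[0.999,0.064,0.238]]
C [0.06,0.06,0.06,0.06,0.06,0.06,0.06,0.06,0.06,0.06,0.06,0.06]
D [[0,0,0.042],[0,0,0.042],[0,0,0.042],[0,0,0.042],[0,0,0.042],[0,0,0.042],[0,0,0.042],[0,0,0.042],[0,-0.009,0.026],[0,-0.019,0.009],[0,-0.028,-0.007],[0,-0.038,-0.023]]
T 0 x12
C [0.06,0.06,0.06,1,1,1,1,1,1,1,1,1]
D [[0,0,0],[0,0,0]]
T 0 x2
C [1,1]
```

Call:
carry_out:
  delta_pos:
    - [0.066,-0.05,0]
    - [0.131,-0.099,0]
    - [0.197,-0.149,0]
    - [0.235,-0.178,0.066]
    - [0.274,-0.207,0.131]
    - [0.312,-0.237,0.197]
    - [0.312,-0.237,0.197]
    - [0.312,-0.237,0.197]
    - [0.318,-0.282,0.276]
    - [0.324,-0.328,0.356]
    - [0.329,-0.373,0.435]
    - [0.332,-0.394,0.471]
  turn:
    - [0.111,0.01,0.048]
    - [0.222,0.02,0.096]
    - [0.332,0.03,0.143]
    - [0.554,0.041,0.175]
    - [0.777,0.053,0.207]
    - [0.999,0.064,0.238]
    - [0.999,0.064,0.238]
    - [0.999,0.064,0.238]
    - [0.999,0.064,0.238]
    - [0.999,0.064,0.238]
    - [0.999,0.064,0.238]
    - [0.999,0.064,0.238]
  claw: [0.06,0.06,0.06,0.06,0.06,0.06,0.06,0.06,0.06,0.06,0.06,0.06]

```text
clock: 39.0
position: [0.4511, 0.2014, 0.112]
ee_rot: [-0.218, 0.814, 0.52, -0.139]
contact_force: [0.5, -0.6, 0.1]
width: 0.04
gripper_force: 0.0
```

Call:
carry_out:
  delta_pos:
    - [0,0,0.042]
    - [0,0,0.084]
    - [0,0,0.084]
    - [0,0,0.084]
    - [0,0,0.084]
    - [0,0,0.084]
    - [0,0,0.084]
    - [0,0,0.084]
    - [0,-0.009,0.068]
    - [0,-0.019,0.051]
    - [0,-0.028,0.035]
    - [0,-0.038,0.019]
  turn:
    - [0,0,0]
    - [0,0,0]
    - [0,0,0]
    - [0,0,0]
    - [0,0,0]
    - [0,0,0]
    - [0,0,0]
    - [0,0,0]
    - [0,0,0]
    - [0,0,0]
    - [0,0,0]
    - [0,0,0]
  claw: [0.06,0.06,0.06,0.06,1,1,1,1,1,1,1,1]

```text
clock: 40.2
position: [0.438, 0.2087, 0.1131]
ee_rot: [-0.218, 0.815, 0.519, -0.139]
contact_force: [0.3, 0.4, -0.6]
width: 0.0228
gripper_force: 58.6
```

Call:
carry_out:
  delta_pos:
    - [0,0,0]
    - [0,0,0]
  turn:
    - [0,0,0]
    - [0,0,0]
  claw: [1,1]

```text
clock: 40.4
position: [0.438, 0.2087, 0.1126]
ee_rot: [-0.218, 0.815, 0.519, -0.139]
contact_force: [-0.3, 0.2, -0.6]
width: 0.0227
gripper_force: 58.6
```

Run:
```python
from h import *
c=json.load(open("cmd.json")); print(c["p"],manip.get_state()["position"]); place((.5497,-.0153),c["p"])
```

```text
[0.43811699988186925, 0.20826843978882506, 0.11271982792044458] [0.43802606 0.20872707 0.11255482]
D [[0,-0.05,-0.087],[0,-0.1,-0.173],[0,-0.15,-0.26],[-0.009,-0.149,-0.309],[-0.018,-0.149,-0.358],[-0.027,-0.148,-0.406],[-0.036,-0.148,-0.455],[-0.107,-0.081,-0.494],[-0.177,-0.013,-0.533],[-0.248,0.054,-0.572],[-0.318,0.122,-0.611],[-0.389,0.189,-0.65]]
T [[0,0,0],[0,0,0],[0,0,0],[-0.25,-0.007,-0.024],[-0.5,-0.013,-0.049],[-0.75,-0.02,-0.073],[-1,-0.026,-0.098],[-1,-0.034,-0.126],[-1,-0.041,-0.154],[-0.999,-0.049,-0.182],[-0.999,-0.056,-0.21],[-0.999,-0.064,-0.238]]
C [1,1,1,1,1,1,1,1,1,1,1,1]
D [[0,0,0],[0,0,0.066],[0,0,0.131],[0,0,0.197],[0,0,0.263],[0,0,0.263],[0,0,0.263],[0,0,0.263],[0,0,0.263],[0,0,0.286],[0,0,0.309],[0,0,0.333]]
T 0 x12
C [1,1,1,1,1,1,1,1,1,1,1,1]
D [[0,0,0],[0,0,0.008],[0,0,0.016],[0,0,0.025],[0,0,0.025],[0,0,0.025]]
T 0 x6
C [1,1,1,1,1,1]
```

Call:
carry_out:
  delta_pos:
    - [0,-0.05,-0.087]
    - [0,-0.1,-0.173]
    - [0,-0.15,-0.26]
    - [-0.009,-0.149,-0.309]
    - [-0.018,-0.149,-0.358]
    - [-0.027,-0.148,-0.406]
    - [-0.036,-0.148,-0.455]
    - [-0.107,-0.081,-0.494]
    - [-0.177,-0.013,-0.533]
    - [-0.248,0.054,-0.572]
    - [-0.318,0.122,-0.611]
    - [-0.389,0.189,-0.65]
  turn:
    - [0,0,0]
    - [0,0,0]
    - [0,0,0]
    - [-0.25,-0.007,-0.024]
    - [-0.5,-0.013,-0.049]
    - [-0.75,-0.02,-0.073]
    - [-1,-0.026,-0.098]
    - [-1,-0.034,-0.126]
    - [-1,-0.041,-0.154]
    - [-0.999,-0.049,-0.182]
    - [-0.999,-0.056,-0.21]
    - [-0.999,-0.064,-0.238]
  claw: [1,1,1,1,1,1,1,1,1,1,1,1]

```text
clock: 41.6
position: [0.5493, -0.0162, 0.2992]
ee_rot: [-0.001, 0.807, 0.59, -0.0]
contact_force: [1.0, 0.5, -0.7]
width: 0.0228
gripper_force: 59.0
```

Call:
carry_out:
  delta_pos:
    - [0,0,0]
    - [0,0,0.066]
    - [0,0,0.131]
    - [0,0,0.197]
    - [0,0,0.263]
    - [0,0,0.263]
    - [0,0,0.263]
    - [0,0,0.263]
    - [0,0,0.263]
    - [0,0,0.286]
    - [0,0,0.309]
    - [0,0,0.333]
  turn:
    - [0,0,0]
    - [0,0,0]
    - [0,0,0]
    - [0,0,0]
    - [0,0,0]
    - [0,0,0]
    - [0,0,0]
    - [0,0,0]
    - [0,0,0]
    - [0,0,0]
    - [0,0,0]
    - [0,0,0]
  claw: [1,1,1,1,1,1,1,1,1,1,1,1]

```text
clock: 42.8
position: [0.5492, -0.0149, 0.1658]
ee_rot: [-0.0, 0.807, 0.59, -0.0]
contact_force: [0.3, -0.6, 0.1]
width: 0.0229
gripper_force: 59.1
```

Call:
carry_out:
  delta_pos:
    - [0,0,0]
    - [0,0,0.009]
    - [0,0,0.018]
    - [0,0,0.026]
    - [0,0,0.034]
    - [0,0,0.034]
    - [0,0,0.034]
  turn:
    - [0,0,0]
    - [0,0,0]
    - [0,0,0]
    - [0,0,0]
    - [0,0,0]
    - [0,0,0]
    - [0,0,0]
  claw: [1,1,1,1,1,1,1]

```text
clock: 43.5
position: [0.5499, -0.0149, 0.1597]
ee_rot: [0.002, 0.807, 0.59, 0.002]
contact_force: [-8.6, 1.4, 34.3]
width: 0.0228
gripper_force: 63.2
```

Run:
```python
from h import *
r=rot(72.3)
c=json.load(open("cmd.json")); c["p"]=[.5497,-.0153,.1536]; json.dump(c,open("cmd.json","w"))
plan([([.5497,-.0153,.158],r,1,0),([.5497,-.0153,.158],r,.1,1),([.5497,-.0153,.29],r,.1,0),([.402,-.197,.17],r,-.1,2)])
```

```text
D [[0,0,-0.011],[0,0,-0.011],[0,0,-0.011],[0,0,-0.121],[0,0,-0.231],[0,0,-0.341],[-0.091,-0.036,-0.291],[-0.182,-0.071,-0.241],[-0.272,-0.107,-0.191],[-0.363,-0.142,-0.141],[-0.454,-0.178,-0.091],[-0.545,-0.214,-0.041]]
T 0 x12
C [1,0.1,0.1,0.1,0.1,0.1,-0.1,-0.1,-0.1,-0.1,-0.1,-0.1]
D [[0,0,0],[0,0,0]]
T 0 x2
C [-0.1,-0.1]
```

Call:
carry_out:
  delta_pos:
    - [0,0,-0.011]
    - [0,0,-0.011]
    - [0,0,-0.011]
    - [0,0,-0.121]
    - [0,0,-0.231]
    - [0,0,-0.341]
    - [-0.091,-0.036,-0.291]
    - [-0.182,-0.071,-0.241]
    - [-0.272,-0.107,-0.191]
    - [-0.363,-0.142,-0.141]
    - [-0.454,-0.178,-0.091]
    - [-0.545,-0.214,-0.041]
  turn:
    - [0,0,0]
    - [0,0,0]
    - [0,0,0]
    - [0,0,0]
    - [0,0,0]
    - [0,0,0]
    - [0,0,0]
    - [0,0,0]
    - [0,0,0]
    - [0,0,0]
    - [0,0,0]
    - [0,0,0]
  claw: [1,0.1,0.1,0.1,0.1,0.1,-0.1,-0.1,-0.1,-0.1,-0.1,-0.1]

```text
clock: 44.7
position: [0.4004, -0.1974, 0.1678]
ee_rot: [-0.0, 0.807, 0.59, -0.0]
contact_force: [0.6, -0.3, -0.7]
width: 0.0472
gripper_force: 0.0
```

Call:
carry_out:
  delta_pos:
    - [0,0,0]
    - [0,0,0]
  turn:
    - [0,0,0]
    - [0,0,0]
  claw: [-0.1,-0.1]

```text
clock: 44.9
position: [0.4011, -0.1968, 0.1684]
ee_rot: [-0.001, 0.808, 0.589, -0.0]
contact_force: [-0.2, -0.4, -0.4]
width: 0.0469
gripper_force: 0.0
```

Run:
```python
from h import *
r=rot(72.3); s=manip.get_state(); print(s["clock"],s["position"],s["width"])
im,P=look("wrist","w10"); P=(P-r.apply([.00056,.00058,0])).reshape(-1,3)
a=P[np.isfinite(P[:,0])&(np.hypot(P[:,0]-.402,P[:,1]+.197)<.022)&(P[:,2]>.021)&(P[:,2]<.03)]; print(len(a),a.mean(0).round(4),cv2.minEnclosingCircle(a[:,:2].astype(np.float32)*1000))
n=a.mean(0); g=(P[np.isfinite(P[:,0])&(np.hypot(P[:,0]-.402,P[:,1]+.197)<.09)]); print("near max z",g[(np.hypot(g[:,0]-.402,g[:,1]+.197)>.02)&(g[:,2]<.12)][:,2].max())
x,y=round(n[0],4),round(n[1],4)
plan([([x,y,.06],r,-.1,1),([x,y,.016],r,-.1,1,.02),([x,y,.016],r,1,4),([x,y,.2],r,1,0,.04)])
p=(.5136,-.1297)
plan([([*p,.21],r,1,1),([*p,.15],r,1,3,.03),([*p,.126],r,1,1,.01)])
```

```text
44.9 [ 0.40112449 -0.19681793  0.16840321] 0.04691001993094584
882 [ 0.4016 -0.1975  0.0255] ((401.4287414550781, -198.1802520751953), 16.04205894470215)
near max z 0.10935898578590383
D [[0,0,0.092],[-0.001,0,0.183],[-0.001,0,0.275],[-0.001,0,0.275],[-0.001,0,0.312],[-0.001,0,0.348],[-0.001,0,0.385],[-0.001,0,0.385],[-0.001,0,0.385],[-0.001,0,0.385],[-0.001,0,0.385],[-0.001,0,0.385]]
T 0 x12
C [-0.1,-0.1,-0.1,-0.1,-0.1,-0.1,-0.1,-0.1,1,1,1,1]
D [[0,0,0],[0,0,-0.092],[0,0,-0.184],[0,0,-0.276],[0,0,-0.368],[0,0,-0.46]]
T 0 x6
C [1,1,1,1,1,1]
D [[0.082,0.072,-0.008],[0.164,0.143,-0.017],[0.246,0.215,-0.025],[0.246,0.215,-0.025],[0.246,0.215,0.025],[0.246,0.215,0.075],[0.246,0.215,0.125],[0.246,0.215,0.125],[0.246,0.215,0.125],[0.246,0.215,0.125],[0.246,0.215,0.145],[0.246,0.215,0.165]]
T 0 x12
C [1,1,1,1,1,1,1,1,1,1,1,1]
D [[0,0,0.02],[0,0,0.02]]
T 0 x2
C [1,1]
```

Call:
carry_out:
  delta_pos:
    - [0,0,0.092]
    - [-0.001,0,0.183]
    - [-0.001,0,0.275]
    - [-0.001,0,0.275]
    - [-0.001,0,0.312]
    - [-0.001,0,0.348]
    - [-0.001,0,0.385]
    - [-0.001,0,0.385]
    - [-0.001,0,0.385]
    - [-0.001,0,0.385]
    - [-0.001,0,0.385]
    - [-0.001,0,0.385]
  turn:
    - [0,0,0]
    - [0,0,0]
    - [0,0,0]
    - [0,0,0]
    - [0,0,0]
    - [0,0,0]
    - [0,0,0]
    - [0,0,0]
    - [0,0,0]
    - [0,0,0]
    - [0,0,0]
    - [0,0,0]
  claw: [-0.1,-0.1,-0.1,-0.1,-0.1,-0.1,-0.1,-0.1,1,1,1,1]
  force: 50

```text
clock: 46.15
position: [0.4029, -0.1974, 0.017]
ee_rot: [0.002, 0.807, 0.59, 0.001]
contact_force: [-0.6, 1.6, 7.2]
width: 0.0276
gripper_force: 49.2
```

Call:
carry_out:
  delta_pos:
    - [0,0,0]
    - [0,0,-0.092]
    - [0,0,-0.184]
    - [0,0,-0.276]
    - [0,0,-0.368]
    - [0,0,-0.46]
  turn:
    - [0,0,0]
    - [0,0,0]
    - [0,0,0]
    - [0,0,0]
    - [0,0,0]
    - [0,0,0]
  claw: [1,1,1,1,1,1]

```text
clock: 46.75
position: [0.4015, -0.1969, 0.2019]
ee_rot: [0.001, 0.807, 0.59, 0.0]
contact_force: [-0.7, -1.0, -0.8]
width: 0.028
gripper_force: 49.8
```

Run:
```python
from h import *
s=manip.get_state(); print(s["clock"],s["position"],s["width"],s["gripper_force"])
im,P=look("wrist"); cv2.imwrite("pics/w11.png",cv2.resize(im["image"][200:400,160:400,::-1],None,fx=2,fy=2))
```

```text
46.75 [ 0.40146584 -0.19686653  0.20188145] 0.02803215043229115 49.790695121046156
```

View pics/w11.png

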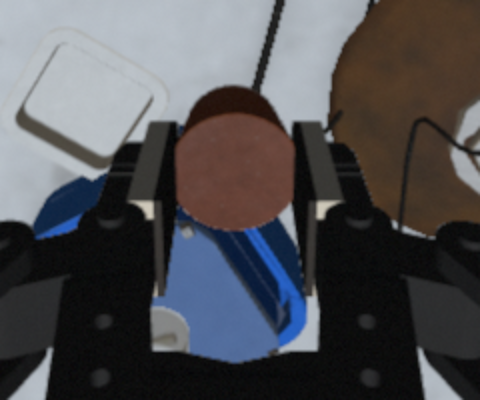

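The stopper is held level between the pads at crop (235,170). Carrying it to the end port.

Call:
carry_out:
  delta_pos:
    - [0.082,0.072,-0.008]
    - [0.164,0.143,-0.017]
    - [0.246,0.215,-0.025]
    - [0.246,0.215,-0.025]
    - [0.246,0.215,0.025]
    - [0.246,0.215,0.075]
    - [0.246,0.215,0.125]
    - [0.246,0.215,0.125]
    - [0.246,0.215,0.125]
    - [0.246,0.215,0.125]
    - [0.246,0.215,0.145]
    - [0.246,0.215,0.165]
  turn:
    - [0,0,0]
    - [0,0,0]
    - [0,0,0]
    - [0,0,0]
    - [0,0,0]
    - [0,0,0]
    - [0,0,0]
    - [0,0,0]
    - [0,0,0]
    - [0,0,0]
    - [0,0,0]
    - [0,0,0]
  claw: [1,1,1,1,1,1,1,1,1,1,1,1]

```text
clock: 48.0
position: [0.5139, -0.1296, 0.1338]
ee_rot: [0.001, 0.807, 0.59, 0.001]
contact_force: [-0.8, -0.4, -0.3]
width: 0.0279
gripper_force: 49.8
```

Call:
carry_out:
  delta_pos:
    - [0,0,0.01]
    - [0,0,0.02]
    - [0,0,0.03]
    - [0,0,0.035]
    - [0,0,0.035]
  turn:
    - [0,0,0]
    - [0,0,0]
    - [0,0,0]
    - [0,0,0]
    - [0,0,0]
  claw: [1,1,1,1,1]

```text
clock: 48.5
position: [0.5138, -0.1295, 0.1192]
ee_rot: [0.0, 0.807, 0.59, 0.0]
contact_force: [0.9, 0.3, -0.7]
width: 0.0279
gripper_force: 49.7
```

Call:
carry_out:
  delta_pos:
    - [0,0,0.008]
    - [0,0,0.015]
    - [0,0,0.02]
    - [0,0,0.02]
    - [0,0,0.02]
  turn:
    - [0,0,0]
    - [0,0,0]
    - [0,0,0]
    - [0,0,0]
    - [0,0,0]
  claw: [1,1,1,1,1]

```text
clock: 49.0
position: [0.5144, -0.1298, 0.1127]
ee_rot: [0.001, 0.807, 0.59, 0.001]
contact_force: [1.3, -0.2, 7.1]
width: 0.0281
gripper_force: 53.4
```

Call:
carry_out:
  delta_pos:
    - [0,0,-0.01]
    - [0,0,-0.01]
    - [0,0,-0.01]
    - [0,0,-0.06]
    - [0,0,-0.11]
    - [0,0,-0.11]
    - [0,0,-0.11]
    - [0,0,-0.11]
    - [0,0,-0.11]
  turn:
    - [0,0,0]
    - [0,0,0]
    - [0,0,0]
    - [0,0,0]
    - [0,0,0]
    - [0,0,0]
    - [0,0,0]
    - [0,0,0]
    - [0,0,0]
  claw: [0.1,0.1,0.1,0.1,0.1,1,1,1,1]

```text
clock: 49.9
position: [0.5125, -0.129, 0.1541]
ee_rot: [-0.001, 0.807, 0.59, -0.001]
contact_force: [-0.1, 0.1, 0.1]
width: -0.0003
gripper_force: 0.0
```

Run:
```python
from h import *
r=rot(72.3); s=manip.get_state(); print(s["clock"],s["position"],s["width"])
for n in ("wrist","top"):
    im,P=look(n); P=P.reshape(-1,3); a=P[np.isfinite(P[:,0])&(np.hypot(P[:,0]-.5136,P[:,1]+.1297)<.016)&(P[:,2]>.115)&(P[:,2]<.14)]
    if len(a): print(n,len(a),np.percentile(a[:,2],[5,50,95]).round(4),a.mean(0).round(4))
```

```text
49.9 [ 0.51253698 -0.12904312  0.15414903] -0.00026090370992018096
wrist 1706 [0.12   0.1213 0.1224] [ 0.5149 -0.1269  0.1212]
top 8 [0.1173 0.1203 0.1244] [ 0.519  -0.1184  0.1206]
```

Call:
carry_out:
  delta_pos:
    - [0,0,0.05]
    - [0,0,0.07]
    - [0,0,0.08]
    - [0,0,0.09]
    - [0,0,0.1]
    - [0,0,0.1]
    - [0,0,0.1]
  turn:
    - [0,0,0]
    - [0,0,0]
    - [0,0,0]
    - [0,0,0]
    - [0,0,0]
    - [0,0,0]
    - [0,0,0]
  claw: [1,1,1,1,1,1,1]

```text
clock: 50.7
position: [0.5129, -0.1291, 0.1199]
ee_rot: [0.0, 0.807, 0.59, 0.0]
contact_force: [-8.3, 3.9, 26.4]
width: 0.0
gripper_force: 13.5
```

Call:
carry_out:
  delta_pos:
    - [0,0,-0.1]
    - [0,0,-0.2]
    - [0,0,-0.3]
    - [0,0,-0.4]
    - [0,0,-0.4]
    - [0,0,-0.4]
  turn:
    - [0,0,0]
    - [0,0,0]
    - [0,0,0]
    - [0,0,0]
    - [0,0,0]
    - [0,0,0]
  claw: [1,1,0.06,0.06,0.06,0.06]

```text
clock: 51.3
position: [0.5138, -0.1295, 0.2765]
ee_rot: [0.001, 0.807, 0.59, 0.001]
contact_force: [-1.1, -0.5, -0.4]
width: 0.0403
gripper_force: 0.0
```

Run:
```python
from h import *
r=rot(72.3); s=manip.get_state(); print(s["clock"],s["position"],s["width"])
im,P=look("wrist","w12"); G=P-r.apply([.00056,.00058,0]); P=G.reshape(-1,3)
a=P[np.isfinite(P[:,0])&(np.hypot(P[:,0]-.5136,P[:,1]+.1297)<.015)&(P[:,2]>.115)&(P[:,2]<.14)]
c=a.mean(0); X=np.c_[a[:,:2]-c[:2],np.ones(len(a))]; print(len(a),c.round(4),np.linalg.lstsq(X,a[:,2],rcond=None)[0].round(4),cv2.minEnclosingCircle(a[:,:2].astype(np.float32)*1000))
th=np.radians(-17.7); M=np.array([[np.cos(th),np.sin(th)],[-np.sin(th),np.cos(th)]]); l=(P[:,:2]-[.5369,-.0513])@M.T
near=(abs(l[:,0])<.028)&(abs(l[:,1])<.103)
for z0,z1 in ((.1045,.1103),(.1108,.117),(.139,.15)):
    m=near&(P[:,2]>z0)&(P[:,2]<z1); print(m.sum(),np.median(P[m,2]).round(4),np.linalg.lstsq(np.c_[l[m],np.ones(m.sum())],P[m,2],rcond=None)[0].round(4))
cv2.imwrite("pics/w12c.png",cv2.resize(im["image"][200:400,160:420,::-1],None,fx=2.5,fy=2.5))
```

```text
51.3 [ 0.51380539 -0.1295367   0.27649371] 0.04029122605977444
734 [ 0.5137 -0.1294  0.1195] [ 0.0015 -0.0063  0.1195] ((513.6385498046875, -129.69677734375), 14.938115119934082)
6059 0.1077 [ 0.0019 -0.0006  0.1078]
1104 0.1124 [0.002  0.0008 0.1124]
1097 0.143 [0.0042 0.0192 0.1429]
```

View pics/w12c.png

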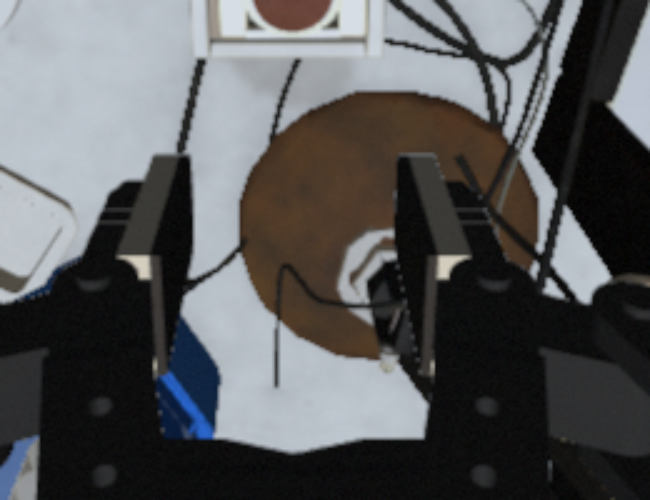

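The stopper is level and centred in its port, top at 0.120, so it is well pressed in. Fetching the last column.

Run:
```python
from h import *
c=json.load(open("cmd.json")); c["p"]=[.5136,-.1297,.276]; json.dump(c,open("cmd.json","w"))
pick((.4703,.2528),[([.50,-.06,.31],rot(72.3),.06,0),([.50,.12,.32],rot(68),.06,0)])
print()
c=json.load(open("cmd.json")); s=np.array(c["p"]); r=rot(72.3); p=(.5268,-.0878)
plan([(s+[0,0,.12],RC,1,0,.04),([s[0]+.02,s[1]-.04,.31],rot(68),1,0),([.50,.0,.31],r,1,0),([*p,.30],r,1,1),([*p,.195],r,1,4,.035),([*p,.167],r,1,2,.01)])
```

```text
D [[0.078,-0.043,-0.043],[0.156,-0.085,-0.085],[0.242,-0.112,-0.09],[0.327,-0.14,-0.095],[0.413,-0.167,-0.1],[0.499,-0.195,-0.105],[0.584,-0.222,-0.11],[0.652,-0.222,-0.048],[0.72,-0.221,0.013],[0.788,-0.221,0.075],[0.856,-0.22,0.137],[0.856,-0.22,0.137]]
T [[0,0,0],[0,0,0],[0,0,0.029],[0,0,0.057],[0,0,0.086],[0,0,0.115],[0,0,0.144],[0.25,0.016,0.168],[0.499,0.032,0.192],[0.749,0.048,0.215],[0.999,0.064,0.238],[0.999,0.064,0.238]]
C [0.06,0.06,0.06,0.06,0.06,0.06,0.06,0.06,0.06,0.06,0.06,0.06]
D [[0,0,0.092],[0,0,0.183],[0,0,0.275],[0,0,0.337],[0,0,0.4],[0,0,0.4],[0,0,0.4],[0,0,0.4],[0,0,0.4],[0,0,0.4],[0,0,0.4],[0,0,0.4]]
T 0 x12
C [0.06,0.06,0.06,0.06,0.06,0.06,0.06,1,1,1,1,1]
D [[0,-0.009,-0.016],[0,-0.019,-0.033],[0,-0.028,-0.049],[0,-0.038,-0.065],[0,-0.038,-0.065],[0,-0.038,-0.065]]
T 0 x6
C [1,1,1,1,1,1]

D [[0,-0.05,-0.087],[0,-0.1,-0.173],[0,-0.15,-0.26],[-0.017,-0.155,-0.313],[-0.035,-0.16,-0.365],[-0.052,-0.166,-0.418],[-0.069,-0.171,-0.471],[-0.164,-0.124,-0.498],[-0.258,-0.077,-0.525],[-0.353,-0.029,-0.553],[-0.447,0.018,-0.58],[-0.542,0.065,-0.607]]
T [[0,0,0],[0,0,0],[0,0,0],[-0.25,-0.007,-0.024],[-0.5,-0.013,-0.049],[-0.75,-0.02,-0.073],[-1,-0.026,-0.098],[-1,-0.034,-0.126],[-1,-0.041,-0.154],[-0.999,-0.049,-0.182],[-0.999,-0.056,-0.21],[-0.999,-0.064,-0.238]]
C [1,1,1,1,1,1,1,1,1,1,1,1]
D [[-0.063,0.043,0.008],[-0.126,0.087,0.017],[-0.188,0.13,0.025],[-0.188,0.13,0.025],[-0.188,0.13,0.112],[-0.188,0.13,0.2],[-0.188,0.13,0.287],[-0.188,0.13,0.287],[-0.188,0.13,0.287],[-0.188,0.13,0.287],[-0.188,0.13,0.287],[-0.188,0.13,0.31]]
T 0 x12
C [1,1,1,1,1,1,1,1,1,1,1,1]
D [[0,0,0.024],[0,0,0.047],[0,0,0.047],[0,0,0.047]]
T 0 x4
C [1,1,1,1]
```

Call:
carry_out:
  delta_pos:
    - [0.078,-0.043,-0.043]
    - [0.156,-0.085,-0.085]
    - [0.242,-0.112,-0.09]
    - [0.327,-0.14,-0.095]
    - [0.413,-0.167,-0.1]
    - [0.499,-0.195,-0.105]
    - [0.584,-0.222,-0.11]
    - [0.652,-0.222,-0.048]
    - [0.72,-0.221,0.013]
    - [0.788,-0.221,0.075]
    - [0.856,-0.22,0.137]
    - [0.856,-0.22,0.137]
  turn:
    - [0,0,0]
    - [0,0,0]
    - [0,0,0.029]
    - [0,0,0.057]
    - [0,0,0.086]
    - [0,0,0.115]
    - [0,0,0.144]
    - [0.25,0.016,0.168]
    - [0.499,0.032,0.192]
    - [0.749,0.048,0.215]
    - [0.999,0.064,0.238]
    - [0.999,0.064,0.238]
  claw: [0.06,0.06,0.06,0.06,0.06,0.06,0.06,0.06,0.06,0.06,0.06,0.06]
  force: 60

```text
clock: 52.55
position: [0.5343, 0.224, 0.207]
ee_rot: [-0.223, 0.814, 0.516, -0.148]
contact_force: [0.3, -0.9, -2.0]
width: 0.0403
gripper_force: 0.0
```

Call:
carry_out:
  delta_pos:
    - [0,0,0]
    - [0,0,0.092]
    - [0,0,0.183]
    - [0,0,0.275]
    - [0,0,0.337]
    - [0,0,0.4]
    - [0,0,0.4]
    - [0,0,0.4]
    - [0,0,0.4]
    - [0,0,0.4]
    - [0,0,0.4]
    - [0,0,0.4]
  turn:
    - [0,0,0]
    - [0,0,0]
    - [0,0,0]
    - [0,0,0]
    - [0,0,0]
    - [0,0,0]
    - [0,0,0]
    - [0,0,0]
    - [0,0,0]
    - [0,0,0]
    - [0,0,0]
    - [0,0,0]
  claw: [0.06,0.06,0.06,0.06,0.06,0.06,0.06,0.06,1,1,1,1]

```text
clock: 53.75
position: [0.4626, 0.2574, 0.0839]
ee_rot: [-0.218, 0.815, 0.519, -0.137]
contact_force: [1.7, -1.1, 6.2]
width: 0.0228
gripper_force: 58.4
```

Call:
carry_out:
  delta_pos:
    - [0,-0.009,-0.016]
    - [0,-0.019,-0.033]
    - [0,-0.028,-0.049]
    - [0,-0.038,-0.065]
    - [0,-0.038,-0.065]
    - [0,-0.038,-0.065]
  turn:
    - [0,0,0]
    - [0,0,0]
    - [0,0,0]
    - [0,0,0]
    - [0,0,0]
    - [0,0,0]
  claw: [1,1,1,1,1,1]

```text
clock: 54.35
position: [0.4609, 0.2575, 0.1122]
ee_rot: [-0.218, 0.815, 0.519, -0.139]
contact_force: [-0.4, -0.8, 0.2]
width: 0.0232
gripper_force: 58.6
```

Good grip. Placing the last column.

Call:
carry_out:
  delta_pos:
    - [0,-0.05,-0.087]
    - [0,-0.1,-0.173]
    - [0,-0.15,-0.26]
    - [-0.017,-0.155,-0.313]
    - [-0.035,-0.16,-0.365]
    - [-0.052,-0.166,-0.418]
    - [-0.069,-0.171,-0.471]
    - [-0.164,-0.124,-0.498]
    - [-0.258,-0.077,-0.525]
    - [-0.353,-0.029,-0.553]
    - [-0.447,0.018,-0.58]
    - [-0.542,0.065,-0.607]
  turn:
    - [0,0,0]
    - [0,0,0]
    - [0,0,0]
    - [-0.25,-0.007,-0.024]
    - [-0.5,-0.013,-0.049]
    - [-0.75,-0.02,-0.073]
    - [-1,-0.026,-0.098]
    - [-1,-0.034,-0.126]
    - [-1,-0.041,-0.154]
    - [-0.999,-0.049,-0.182]
    - [-0.999,-0.056,-0.21]
    - [-0.999,-0.064,-0.238]
  claw: [1,1,1,1,1,1,1,1,1,1,1,1]

```text
clock: 55.55
position: [0.499, -0.0012, 0.3089]
ee_rot: [-0.001, 0.807, 0.591, -0.0]
contact_force: [0.9, 0.0, -0.9]
width: 0.0231
gripper_force: 59.1
```

Call:
carry_out:
  delta_pos:
    - [-0.063,0.043,0.008]
    - [-0.126,0.087,0.017]
    - [-0.188,0.13,0.025]
    - [-0.188,0.13,0.025]
    - [-0.188,0.13,0.112]
    - [-0.188,0.13,0.2]
    - [-0.188,0.13,0.287]
    - [-0.188,0.13,0.287]
    - [-0.188,0.13,0.287]
    - [-0.188,0.13,0.287]
    - [-0.188,0.13,0.287]
    - [-0.188,0.13,0.31]
  turn:
    - [0,0,0]
    - [0,0,0]
    - [0,0,0]
    - [0,0,0]
    - [0,0,0]
    - [0,0,0]
    - [0,0,0]
    - [0,0,0]
    - [0,0,0]
    - [0,0,0]
    - [0,0,0]
    - [0,0,0]
  claw: [1,1,1,1,1,1,1,1,1,1,1,1]

```text
clock: 56.75
position: [0.5283, -0.0878, 0.1877]
ee_rot: [0.002, 0.807, 0.59, 0.002]
contact_force: [-0.2, 0.1, -1.4]
width: 0.0229
gripper_force: 59.1
```

Call:
carry_out:
  delta_pos:
    - [0,0,0.024]
    - [0,0,0.047]
    - [0,0,0.047]
    - [0,0,0.056]
    - [0,0,0.065]
    - [0,0,0.073]
    - [0,0,0.081]
    - [0,0,0.081]
    - [0,0,0.081]
  turn:
    - [0,0,0]
    - [0,0,0]
    - [0,0,0]
    - [0,0,0]
    - [0,0,0]
    - [0,0,0]
    - [0,0,0]
    - [0,0,0]
    - [0,0,0]
  claw: [1,1,1,1,1,1,1,1,1]

```text
clock: 57.65
position: [0.527, -0.0874, 0.16]
ee_rot: [0.002, 0.807, 0.59, 0.001]
contact_force: [-9.2, 2.1, 37.4]
width: 0.0229
gripper_force: 63.4
```

Call:
carry_out:
  delta_pos:
    - [0,0,-0.012]
    - [0,0,-0.012]
    - [0,0,-0.012]
    - [0,0,-0.1]
    - [0,0,-0.2]
    - [0,0,-0.3]
    - [0,0,-0.366]
    - [0,0,-0.366]
    - [0,0,-0.366]
  turn:
    - [0,0,0]
    - [0,0,0]
    - [0,0,0]
    - [0,0,0]
    - [0,0,0]
    - [0,0,0]
    - [0,0,0]
    - [0,0,0]
    - [0,0,0]
  claw: [1,0.1,0.1,0.1,0.1,0.1,0.1,0.06,0.06]

```text
clock: 58.55
position: [0.5264, -0.0873, 0.2985]
ee_rot: [-0.0, 0.807, 0.59, -0.0]
contact_force: [-1.1, 0.0, -1.6]
width: 0.0405
gripper_force: 0.0
```

```bash
cat >> h.py <<'E'
def bw(x,y,z): return np.array([.5369+x*.9527+y*.3040,-.0513-x*.3040+y*.9527,z])
def check(n,yaw=None):
    im,P=look(n); P=P.reshape(-1,3)
    if yaw: P=P-rot(yaw).apply([.00056,.00058,0])
    P=P[np.isfinite(P[:,0])]
    for nm,p in (("c82",(.5629,.0267)),("c38",(.5497,-.0153)),("c-38",(.5268,-.0878))):
        d=np.hypot(P[:,0]-p[0],P[:,1]-p[1])<.022; o=[nm]
        for z0,z1 in ((.15,.165),(.185,.2),(.2025,.212)):
            a=P[d&(P[:,2]>z0)&(P[:,2]<z1)]
            if len(a)>5: o+=[((a.min(0)+a.max(0))/2).round(4)[:2].tolist(),a[:,2].max().round(4)]
        print(n,*o)
    a=P[(np.hypot(P[:,0]-.506,P[:,1]-.0214)<.022)&(P[:,2]>.127)&(P[:,2]<.14)]
    if len(a)>5: print("tap",len(a),cv2.minAreaRect(a[:,:2].astype(np.float32)*1000))
    a=P[(np.hypot(P[:,0]-.5136,P[:,1]+.1297)<.014)&(P[:,2]>.115)&(P[:,2]<.14)]
    if len(a): print("stopper top",len(a),np.median(a[:,2]).round(4))
E
python3 - <<'E'
from h import *
print(manip.get_state()["position"]); check("wrist",72.3); check("top")
c=json.load(open("cmd.json")); c["p"]=[.5268,-.0878,.30]; json.dump(c,open("cmd.json","w"))
r=rot(162.3,30,162.3)
plan([(bw(-.11,.0,.30),rot(110),1,0),(bw(-.11,.035,.25),r,1,1),(bw(-.10,.035,.12),r,1,2)])
print()
plan([(bw(-.066,.035,.12),r,1,0,.02),(bw(-.0548,.0352,.12),r,1,0,.006),(bw(-.0497,.0383,.12),r,1,0,.004),(bw(-.0465,.0425,.12),r,1,0,.004),(bw(-.0465,.0445,.12),r,1,2,.004)])
E
```

```text
[ 0.5263559  -0.08733013  0.29854003]
wrist c82 [0.5611, 0.0257] 0.165 [0.5622, 0.026] 0.1997 [0.5617, 0.0264] 0.2076
wrist c38 [0.5486, -0.016] 0.1647 [0.5487, -0.016] 0.2 [0.5487, -0.0158] 0.2067
wrist c-38 [0.5267, -0.0878] 0.165 [0.5262, -0.088] 0.1998 [0.5258, -0.0887] 0.2068
tap 323 ((505.59014892578125, 21.08209800720215), (31.539339065551758, 8.29991626739502), 72.88924407958984)
stopper top 181 0.1194
top c82 [0.559, 0.0265] 0.165 [0.5594, 0.0261] 0.1991 [0.5595, 0.0264] 0.2097
top c38 [0.5456, -0.0147] 0.1647 [0.5456, -0.0145] 0.2 [0.5464, -0.0152] 0.2094
top c-38
tap 44 ((502.75885009765625, 22.51780128479004), (29.486740112304688, 7.964863300323486), 70.15277862548828)
stopper top 79 0.1187
D [[0.019,-0.056,0],[0.038,-0.111,0],[0.057,-0.167,0]]
T [[0,0,-0.251],[0,0,-0.503],[0,0,-0.754]]
C [1,1,1]
D [[0.039,-0.044,0],[0.078,-0.089,0],[0.088,-0.085,0.016],[0.098,-0.08,0.031]]
T [[0,0,-0.251],[0,0,-0.502],[-0.072,-0.108,-0.715],[-0.145,-0.217,-0.927]]
C [1,1,1,1]
D [[0.009,0.007,0.015],[0.018,0.015,0.03],[0.027,0.023,0.045],[0.036,0.031,0.06]]
T [[-0.057,-0.116,-0.213],[-0.114,-0.232,-0.426],[-0.171,-0.348,-0.638],[-0.228,-0.464,-0.851]]
C [1,1,1,1]
D [[0.008,0.01,0.014],[0.017,0.019,0.028],[0.017,0.019,0.028],[0.051,0.016,0.131],[0.086,0.013,0.234],[0.12,0.01,0.337],[0.12,0.01,0.337],[0.12,0.01,0.337]]
T [[-0.057,-0.116,-0.213],[-0.114,-0.232,-0.426],[-0.114,-0.232,-0.426],[-0.114,-0.232,-0.426],[-0.114,-0.232,-0.426],[-0.114,-0.232,-0.426],[-0.114,-0.232,-0.426],[-0.114,-0.232,-0.426]]
C [1,1,1,1,1,1,1,1]

D [[-0.037,0,0.021],[-0.074,0,0.043],[-0.086,0,0.05],[-0.098,0.001,0.057],[-0.104,0.005,0.06],[-0.109,0.008,0.063],[-0.113,0.013,0.065],[-0.116,0.019,0.067],[-0.116,0.024,0.067],[-0.116,0.024,0.067],[-0.116,0.024,0.067]]
T 0 x11
C [1,1,1,1,1,1,1,1,1,1,1]
```

Call:
carry_out:
  delta_pos:
    - [0.019,-0.056,0]
    - [0.038,-0.111,0]
    - [0.057,-0.167,0]
  turn:
    - [0,0,-0.251]
    - [0,0,-0.503]
    - [0,0,-0.754]
  claw: [1,1,1]

```text
clock: 58.95
position: [0.4683, -0.0448, 0.2971]
ee_rot: [-0.002, 0.674, 0.739, -0.001]
contact_force: [0.5, -0.6, 0.7]
width: 0.0005
gripper_force: 0.0
```

Call:
carry_out:
  delta_pos:
    - [0.039,-0.044,0]
    - [0.078,-0.089,0]
    - [0.088,-0.085,0.016]
    - [0.098,-0.08,0.031]
  turn:
    - [0,0,-0.251]
    - [0,0,-0.502]
    - [-0.072,-0.108,-0.715]
    - [-0.145,-0.217,-0.927]
  claw: [1,1,1,1]

```text
clock: 59.35
position: [0.4337, -0.0088, 0.2851]
ee_rot: [0.067, 0.476, 0.877, -0.011]
contact_force: [-0.8, -0.7, -0.3]
width: -0.0004
gripper_force: 0.0
```

Call:
carry_out:
  delta_pos:
    - [0.009,0.007,0.015]
    - [0.018,0.015,0.03]
    - [0.027,0.023,0.045]
    - [0.036,0.031,0.06]
  turn:
    - [-0.057,-0.116,-0.213]
    - [-0.114,-0.232,-0.426]
    - [-0.171,-0.348,-0.638]
    - [-0.228,-0.464,-0.851]
  claw: [1,1,1,1]

```text
clock: 59.75
position: [0.4387, 0.0083, 0.2597]
ee_rot: [0.195, 0.261, 0.945, -0.031]
contact_force: [-0.1, 0.5, -0.0]
width: -0.0001
gripper_force: 0.0
```

Call:
carry_out:
  delta_pos:
    - [0.008,0.01,0.014]
    - [0.017,0.019,0.028]
    - [0.017,0.019,0.028]
    - [0.051,0.016,0.131]
    - [0.086,0.013,0.234]
    - [0.12,0.01,0.337]
    - [0.12,0.01,0.337]
    - [0.12,0.01,0.337]
  turn:
    - [-0.057,-0.116,-0.213]
    - [-0.114,-0.232,-0.426]
    - [-0.114,-0.232,-0.426]
    - [-0.114,-0.232,-0.426]
    - [-0.114,-0.232,-0.426]
    - [-0.114,-0.232,-0.426]
    - [-0.114,-0.232,-0.426]
    - [-0.114,-0.232,-0.426]
  claw: [1,1,1,1,1,1,1,1]

```text
clock: 60.55
position: [0.4522, 0.0126, 0.1191]
ee_rot: [0.255, 0.149, 0.955, -0.04]
contact_force: [0.0, 0.8, 0.6]
width: -0.0002
gripper_force: 0.0
```

Run:
```python
from h import *
s=manip.get_state(); print(s["clock"],s["position"],s["ee_rot"],"want",bw(-.10,.035,.12),rot(162.3,30,162.3).as_quat(scalar_first=True))
im,P=look("wrist","w13");
```

```text
60.55 [0.45222992 0.01257043 0.11906268] [ 0.2545445   0.14906132  0.95466351 -0.04006737] want [0.45227   0.0124445 0.12     ] [ 0.25573767  0.14860592  0.954426   -0.03981884]
```

View pics/w13.png

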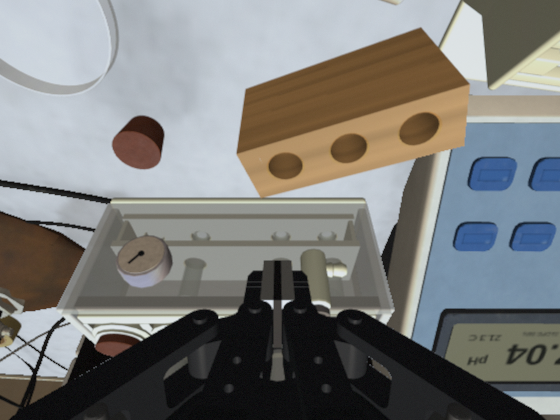

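The closed fingertips at (280,265) stand just beside the stopcock at (315,265). Now pushing the handle round.

Call:
carry_out:
  delta_pos:
    - [-0.04,0,0.017]
    - [-0.077,0,0.039]
    - [-0.089,0,0.046]
    - [-0.101,0.001,0.053]
    - [-0.107,0.005,0.056]
    - [-0.112,0.008,0.059]
    - [-0.116,0.013,0.061]
    - [-0.119,0.019,0.063]
    - [-0.119,0.024,0.063]
    - [-0.119,0.024,0.063]
    - [-0.119,0.024,0.063]
  turn:
    - [0,0,0]
    - [0,0,0]
    - [0,0,0]
    - [0,0,0]
    - [0,0,0]
    - [0,0,0]
    - [0,0,0]
    - [0,0,0]
    - [0,0,0]
    - [0,0,0]
    - [0,0,0]
  claw: [1,1,1,1,1,1,1,1,1,1,1]

```text
clock: 61.7
position: [0.5068, 0.0048, 0.1246]
ee_rot: [0.258, 0.148, 0.954, -0.04]
contact_force: [-9.6, -4.8, 17.4]
width: -0.0001
gripper_force: 9.0
```

Run:
```python
from h import *
s=manip.get_state(); print(s["position"],s["contact_force"]); check("top")
im,P=look("wrist"); P=P.reshape(-1,3); a=P[np.isfinite(P[:,0])&(np.hypot(P[:,0]-.506,P[:,1]-.0214)<.022)&(P[:,2]>.127)&(P[:,2]<.14)]; print(len(a),cv2.minAreaRect(a[:,:2].astype(np.float32)*1000) if len(a)>4 else 0)
```

```text
[0.50678163 0.00477726 0.12464759] [-9.59721911 -4.84271814 17.36450656]
top c82 [0.559, 0.0265] 0.1649 [0.5593, 0.0266] 0.2 [0.5594, 0.0263] 0.2115
top c38 [0.5461, -0.0144] 0.1645 [0.5459, -0.0141] 0.1995 [0.5466, -0.0147] 0.2076
top c-38 [0.5229, -0.0869] 0.165 [0.5223, -0.0879] 0.1992 [0.5232, -0.0884] 0.2079
tap 25 ((510.7287902832031, 13.95469856262207), (11.850016593933105, 25.370817184448242), 8.240296363830566)
stopper top 103 0.119
1045 ((496.251708984375, 21.662866592407227), (27.465730667114258, 21.943248748779297), 31.458538055419922)
```

Call:
carry_out:
  delta_pos:
    - [0,-0.02,0]
    - [0,-0.04,0]
    - [-0.02,-0.04,-0.05]
    - [-0.04,-0.04,-0.1]
    - [-0.02,-0.04,-0.2]
    - [0,-0.04,-0.3]
    - [0,-0.04,-0.3]
    - [0,-0.04,-0.3]
  turn:
    - [0,0,0]
    - [0,0,0]
    - [0,0,0]
    - [0,0,0]
    - [0,0,0]
    - [0,0,0]
    - [0,0,0]
    - [0,0,0]
  claw: [1,1,1,1,1,1,1,1]

```text
clock: 62.6
position: [0.4437, 0.0091, 0.2268]
ee_rot: [0.257, 0.148, 0.954, -0.039]
contact_force: [0.8, -0.0, -0.5]
width: 0.0003
gripper_force: 0.0
```

Run:
```python
from h import *
s=manip.get_state(); print(s["position"],s["contact_force"]); check("top")
im,P=look("wrist"); cv2.imwrite("pics/w14.png",im["image"][:,:,::-1]); P=P.reshape(-1,3); a=P[np.isfinite(P[:,0])&(np.hypot(P[:,0]-.506,P[:,1]-.0214)<.024)&(P[:,2]>.126)&(P[:,2]<.14)]; print(len(a),cv2.minAreaRect(a[:,:2].astype(np.float32)*1000) if len(a)>4 else 0, a[:,2].max() if len(a) else 0)
```

```text
[0.44370113 0.00907746 0.2267816 ] [ 0.84531413 -0.01346108 -0.52570535]
top c82 [0.5592, 0.0277] 0.1649 [0.5603, 0.0266] 0.1991 [0.5589, 0.0264] 0.2093
top c38 [0.5463, -0.0144] 0.165 [0.546, -0.0153] 0.199 [0.5461, -0.0151] 0.2083
top c-38 [0.5231, -0.0874] 0.1645 [0.5231, -0.0889] 0.1998 [0.5228, -0.0877] 0.2095
tap 45 ((503.7733459472656, 21.4789981842041), (7.197081565856934, 31.488262176513672), 54.23265838623047)
stopper top 110 0.1188
305 ((504.41082763671875, 22.107059478759766), (7.652714729309082, 31.351484298706055), 53.09385299682617) 0.13253039574501754
```

Run:
```python
from h import *
c=json.load(open("cmd.json"))
# commanded pose after the two calls: recompute from the tap start pose
p0=bw(-.10,.035,.12); r0=R.from_quat(c["q"]); d=np.array([-.119,.024,.063])+np.array([0,-.04,-.3]); p=p0+r0.apply(d*.4); print(p,manip.get_state()["position"])
c["p"]=p.tolist(); json.dump(c,open("cmd.json","w"))
r=rot(162.3,15,162.3)
plan([(bw(-.08,.033,.20),r,1,0),(bw(-.075,.033,.124),r,1,1),(bw(-.044,.037,.124),r,1,2,.015)])
plan([(bw(-.044,.051,.124),r,1,3,.003)])
```

```text
[0.44444154 0.00822636 0.2258994 ] [0.4435754  0.00870769 0.22467736]
D [[-0.012,0.005,0.044],[-0.024,0.011,0.089],[0.018,0.011,0.174],[0.06,0.011,0.26],[0.06,0.011,0.26],[0.038,0.014,0.273],[0.015,0.018,0.286],[-0.007,0.021,0.298],[-0.007,0.021,0.298],[-0.007,0.021,0.298]]
T [[0,0.25,0],[0,0.5,0],[0,0.5,0],[0,0.5,0],[0,0.5,0],[0,0.5,0],[0,0.5,0],[0,0.5,0],[0,0.5,0],[0,0.5,0]]
C [1,1,1,1,1,1,1,1,1,1]
D [[0,0.007,0],[0,0.014,0],[0,0.021,0],[0,0.028,0],[0,0.035,0],[0,0.035,0],[0,0.035,0],[0,0.035,0]]
T 0 x8
C [1,1,1,1,1,1,1,1]
```

Call:
carry_out:
  delta_pos:
    - [-0.012,0.005,0.044]
    - [-0.024,0.011,0.089]
    - [0.018,0.011,0.174]
    - [0.06,0.011,0.26]
    - [0.06,0.011,0.26]
    - [0.038,0.014,0.273]
    - [0.015,0.018,0.286]
    - [-0.007,0.021,0.298]
    - [-0.007,0.021,0.298]
    - [-0.007,0.021,0.298]
  turn:
    - [0,0.25,0]
    - [0,0.5,0]
    - [0,0.5,0]
    - [0,0.5,0]
    - [0,0.5,0]
    - [0,0.5,0]
    - [0,0.5,0]
    - [0,0.5,0]
    - [0,0.5,0]
    - [0,0.5,0]
  claw: [1,1,1,1,1,1,1,1,1,1]

```text
clock: 63.7
position: [0.5062, -0.0022, 0.1243]
ee_rot: [0.13, 0.152, 0.98, -0.02]
contact_force: [-0.2, 0.3, 0.7]
width: -0.0001
gripper_force: 0.0
```

Call:
carry_out:
  delta_pos:
    - [0,0.007,0]
    - [0,0.014,0]
    - [0,0.021,0]
    - [0,0.028,0]
    - [0,0.035,0]
    - [0,0.035,0]
    - [0,0.035,0]
    - [0,0.035,0]
  turn:
    - [0,0,0]
    - [0,0,0]
    - [0,0,0]
    - [0,0,0]
    - [0,0,0]
    - [0,0,0]
    - [0,0,0]
    - [0,0,0]
  claw: [1,1,1,1,1,1,1,1]

```text
clock: 64.5
position: [0.5085, 0.0051, 0.1238]
ee_rot: [0.128, 0.15, 0.98, -0.027]
contact_force: [-3.5, -25.4, 2.9]
width: -0.0001
gripper_force: 12.2
```

Call:
carry_out:
  delta_pos:
    - [0,-0.02,0]
    - [0,-0.04,0]
    - [0.03,-0.04,-0.05]
    - [0.06,-0.04,-0.15]
    - [0.08,-0.04,-0.3]
    - [0.1,-0.04,-0.4]
    - [0.1,-0.04,-0.4]
    - [0.1,-0.04,-0.4]
  turn:
    - [0,0,0]
    - [0,0,0]
    - [0,0,0]
    - [0,0,0]
    - [0,0,0]
    - [0,0,0]
    - [0,0,0]
    - [0,0,0]
  claw: [1,1,1,1,1,1,1,1]

```text
clock: 65.3
position: [0.4288, 0.0208, 0.2688]
ee_rot: [0.131, 0.152, 0.98, -0.019]
contact_force: [0.3, 0.5, -0.0]
width: -0.0001
gripper_force: 0.0
```

Run:
```python
from h import *
s=manip.get_state(); print(s["clock"],s["position"],s["contact_force"]); check("top"); check("wrist")
im,P=look("scene"); cv2.imwrite("pics/s15.png",cv2.resize(im["image"][130:330,200:440,::-1],None,fx=3,fy=3))
```

```text
65.3 [0.42879052 0.02084071 0.26882957] [ 0.30248791  0.5077309  -0.00781431]
top c82 [0.5592, 0.0267] 0.1648 [0.5591, 0.026] 0.2 [0.5591, 0.0262] 0.2084
top c38 [0.5463, -0.0139] 0.1649 [0.5467, -0.0146] 0.1997 [0.5462, -0.015] 0.2097
top c-38 [0.5224, -0.0873] 0.165 [0.5229, -0.0876] 0.1996 [0.5233, -0.0882] 0.2089
tap 47 ((502.49383544921875, 22.125473022460938), (7.835940361022949, 29.940492630004883), 73.1924057006836)
stopper top 110 0.1192
wrist c82 [0.5556, 0.0271] 0.165 [0.5545, 0.0293] 0.1984
wrist c38
wrist c-38 [0.5223, -0.0861] 0.1649 [0.5174, -0.0868] 0.1942
tap 214 ((504.7713317871094, 22.22088623046875), (7.996225357055664, 31.513452529907227), 73.04582214355469)
stopper top 373 0.1195
```

View pics/s15.png

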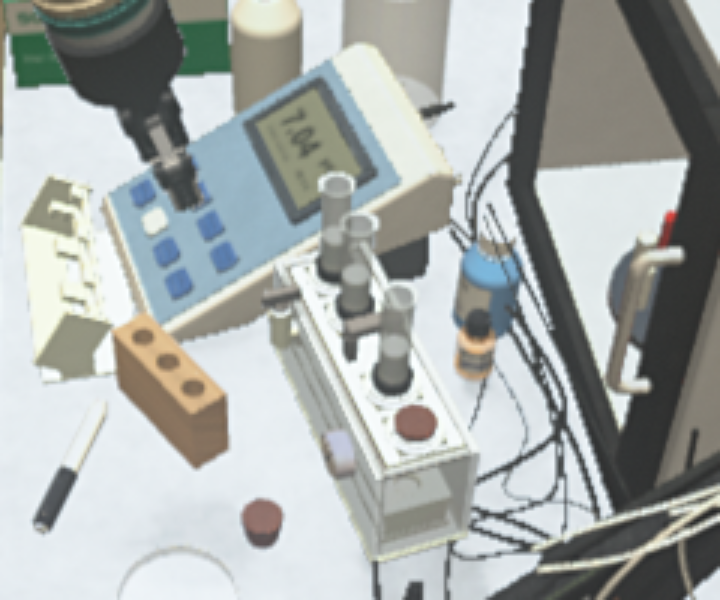

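The picture shows the three columns upright in their ports at (337,260), (355,295) and (393,370), and the stopper at (415,422). The handle lies across the box at (282,297), at 90.7 degrees. Everything is done, so I'm handing in.

```bash
python3 -c "
from rig import manip
print(manip.sign_off())"
```

```text
the job is handed in; nothing more can be done
None
```

I handed the job in with three tubes and the lid in place, three columns and one stopper pressed into the ports, and the stopcock open a full quarter turn; the stopper sits about 5 mm deeper than the listed depth.

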